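Make up the turner's two kits

ROBOT

A 7-joint arm with a two-finger parallel gripper is mounted at the origin on the work surface. World frame = base frame: x ahead of the robot, y to its left, z up, the work surface at z = 0. Lengths are in m, angles in rad, forces in N, time in s.
With the tool pointing down it reaches from about 0.35 to 0.9 m from the base axis. Payload 8.1 kg.
Tool frame: the origin (TCP) lies midway between the tips of the shut fingers; the grasp point (between the pads) lies arm.hold_point_z behind it (arm.hold_point_z is the distance from the TCP to the grasp point, in m); z points along the fingers, x is the direction in which the jaws open and shut, and the axes are right-handed (so a half turn about z gives the same grasp; the last joint's range is limited). The gripper opens to 92 mm and grips with 3 to 60 N. Pads are 19 mm wide; open, the fingers measure 130 mm over their backs; the gripper's body (75 mm by 190 mm) begins 47 mm behind the grasp point.
Start: joints at [-1.256, 0.434, 0.025, 1.573, -0.012, 1.134, -0.075], TCP at [0.254, 0.571, 0.191] pointing down, gripper open.
Joint ranges: [-2.62, 2.62], [-0.44, 2.09], [-1.27, 1.32], [0.08, 2.57], [-1.32, 4.46], [0.12, 2], [-2.74, 2.74]. Speed limits (rad/s): [2.22, 2.22, 3.01, 3.01, 3.14, 3.14, 3.14].

INTERFACE

Orientations are given as a rotation vector (axis times angle).
In Python, from cell import arm gives the robot as it stands.
- The arm moves only by the shell command python3 -m pendant 'ROWS' [FORCE]. ROWS is JSON, a list of rows, each an object with "dp": the shift along the tool's x, y, z in m, a list of three; "rotation": the turn, a rotation vector about the tool's x, y, z in rad, a list of three; "fingers": the closure, from -1 (fully open) to 1 (shut). In form: [{"dp": [x, y, z], "rotation": [rx, ry, rz], "fingers": fingers}, ...]. A call has 1 to 20 rows; each row is the pose to reach, as a shift and turn from the pose measured when the call began, along the tool's axes at that moment; what a row does not reach only later rows make up. A row lasts 1/8 s, in which the tool goes at most 62.5 mm and 10.7 degrees, less where a joint would pass 70% of its speed; a pose out of reach is approached as far as the arm can. A call with a gripper value outside its range is refused whole. The fingers move at their own pace and stop on an object; FORCE is the grip in N (left out, the last holds). Time passes only in rows, so rows that repeat a pose let the fingers close. It gives the time, the measured TCP pose, the force and the opening at its end, in the units of the state.
- arm.observe(): the state, without advancing time (a new reading comes with each control period).
- arm.get_image(name): name is "scene" or "top"; returns the picture (384x512x3 uint8, blue, green, red); there is no depth.
- arm.camera_params(name): a dict with "camera_matrix" (3x3 intrinsics, pixels), "k1" (the pictures are not rectified: a ray, as slopes to the right and down, at radius r is drawn at 1 + k1 r^2 times it, then the intrinsics apply), "rvec" (rotation vector, rad) and "tvec" (3), from world to camera coordinates, as OpenCV has them. Camera axes: x right, y down, z forward; pixel columns grow to the right and rows downward; lengths in m; the calibration is good to about 2 mm. A picture is of the moment at which its call begins. camera_params takes no time and is no camera call.
- arm.sign_off(): hands the job in, once; it reports no verdict.
The state is a dict: "clock": time; "joints": joint angles; "dq": joint speeds; "joint_efforts": joint torques, N m; "position": TCP position; "ee_rot": TCP orientation; "force": force on the tool from outside, world axes, zero at the start; "ft_torque": the same for the moment, N m; "width": opening from 0.0 (shut) to 1.0 (fully open).
Only numpy, scipy, OpenCV 4.12 (cv2) and the standard library are available. Lean on these libraries where they do the work, as an engineer would, in place of code of your own. Each camera call takes 0.05 s, during which the arm holds its last target.

TASK

Make up the two turning kits on their plywood boards. The tool-handle kit, on the board with the gouge blade, gets the thick round blank laid in its V-cradle and the plain brass ferrule set down over its dowel pin; the candlestick kit, on the board with the two square pockets, gets the slim round blank laid in its V-cradle, the round wooden base disc lying flat in the larger pocket and the flanged brass candle cup standing upright in the smaller pocket. Centre each blank on its cradle, and leave the steel cone centre standing in the parts tray where it is.

Things in the scene. Friction and masses are not known exactly. Their poses are not given: they have to be found in the camera images.
- handle_board: Fixed plywood kit board 220(x) x 180(y) x 12 mm; origin centre of underside, z up. V-cradle: 2 saddles (20 x 52) at x=±45, y=-50, notches 90° 20 deep, root 24 up, for a bar along x (thick blank seated: axis 50.9 up). Ferrule pin dia 10, 22 tall on board top, at x=50, y=30. Bare steel gouge blade clipped along x at y=78, top 25 up, part of the board.
- candle_board: Fixed plywood kit board 220(x) x 180(y) x 12 mm; origin centre of underside, z up. V-cradle: 2 small saddles (20 x 40) at x=±45, y=-50, notches 90° 14 deep, root 24 up, for a bar along x (slim blank seated: axis 42.4 up). Pockets framed by strips 6 wide, 5 high on the board top: larger 78 inside at x=-55, y=40; smaller 58 inside at x=60, y=40; floor = board top.
- stock_rack: Fixed rack: plywood base 160(x) x 150(y) x 12 mm with two V-cradles along its x on the lines y=-45 and y=45 (saddles at x=±45, notches 20 deep, root 24 up, tops 44 up). Origin centre of underside, z up. The thick and slim blanks lie in them, which one where varies.
- parts_tray: Fixed low open tray of light wood, 140(x) x 290(y) mm, walls 5 thick and 14 high, floor 5 thick; origin centre of underside, z up. Disc, cup, ferrule and cone centre stand in it in one row along its y, in any order, about 68 mm apart.
- thick_bar: Thick round blank of light wood, 38 mm diameter, 170 long, about 140 g; origin at its middle on its axis, which is its x. Lies level in the stock rack at the start; grip it across at its middle, between the saddles.
- slim_bar: Slim round blank of light wood, 26 mm diameter, 150 long, about 60 g; origin at its middle on its axis, which is its x. Lies level in the stock rack at the start; grip it across at its middle, between the saddles.
- disc: Round wooden candlestick base, 60 mm diameter, 32 mm thick, about 65 g; origin at the centre of its underside, z up. Lies flat in the parts tray at the start.
- cup: Brass candle cup, about 70 g: an upright round cup 30 mm diameter, open at the top, on a flange 42 mm diameter and 3 mm thick at its foot; 38 mm high in all. Origin at the centre of its underside, z up.
- ferrule: Plain brass ferrule, a straight tube open at both ends, 32 mm outside and 27 mm inside diameter, 32 mm high, about 60 g; stands on end in the parts tray. Origin at the centre of its underside, z up.
- cone_centre: Steel cone centre, not part of either kit: 32 mm diameter collar 16 mm high, then a cone to a point 44 mm up. Origin at the centre of its underside. It stands in the parts tray and stays there.
Mind the look-alikes: they are no part of the job. Leave any purple look-alike of the thick_bar alone. What is shaped like the cup but black is not meant.

How it is judged:
By the outcome, as a careful person would: the job done as asked, in the order asked, and still so for the second after the job is handed in, with the robot touching nothing.
It also fails if it takes over 115 s, if anything falls off the work surface, if the arm or the gripper's body presses on something with over 40 N, if the wrist force passes 120 N, or if a joint passes its speed limit or range.

## Working session

There is one attempt and no reset: what is moved stays moved. The work goes in short steps, Python scripts to look and compute and a shell command to move; the robot and the scene stay as the last step left them, time stands still between calls to the robot, and variables do not carry over. Pictures are saved under pics/ and viewed, and the job is handed in when it is done.

```bash
ls; mkdir -p pics; python3 - <<'E'
from cell import arm
import cv2,json
print(arm.observe()); print(arm.hold_point_z)
for n in("scene","top"):
    cv2.imwrite(f"pics/{n}0.png",arm.get_image(n)); print(n,arm.camera_params(n))
E
```

```text
pics
{'clock': 0.0, 'joints': array([-1.25563227,  0.43521838,  0.02493521,  1.5741061 , -0.01160827,
        1.13401532, -0.07515025]), 'dq': array([ 0.00095698,  0.0011165 ,  0.00037426, -0.00089598,  0.0008257 ,
        0.00158586, -0.0006398 ]), 'joint_efforts': array([-9.93490175e-04, -6.67865753e+01,  9.84255932e-01, -3.14463723e+01,
       -6.07044459e-02,  4.28433577e-02,  1.52923294e-04]), 'position': array([0.2533718 , 0.57070052, 0.18984397]), 'ee_rot': array([ 2.63306730e+00,  1.71185413e+00, -1.99928688e-03]), 'force': array([ 0.80193527, -0.25050601,  0.41926645]), 'ft_torque': array([0.01226479, 0.01271605, 0.03521236]), 'width': 0.9997253248959752}
0.0188
scene {'camera_matrix': array([[499.54287237,   0.        , 254.14081705],
       [  0.        , 499.54287237, 193.52266572],
       [  0.        ,   0.        ,   1.        ]]), 'k1': -0.16331215500685659, 'rvec': array([ 2.02007399,  0.87434608, -0.4442318 ]), 'tvec': array([-0.34959711, -0.15437592,  1.37897159])}
top {'camera_matrix': array([[416.39683102,   0.        , 266.37430899],
       [  0.        , 416.39683102, 195.32345455],
       [  0.        ,   0.        ,   1.        ]]), 'k1': 0.012604264735047777, 'rvec': array([ 2.22036358, -2.16623969,  0.07695188]), 'tvec': array([-0.02559252,  0.49805178,  1.03015576])}
```

View pics/scene0.png

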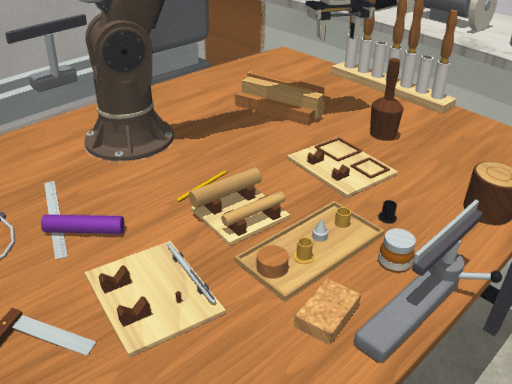

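View pics/top0.png

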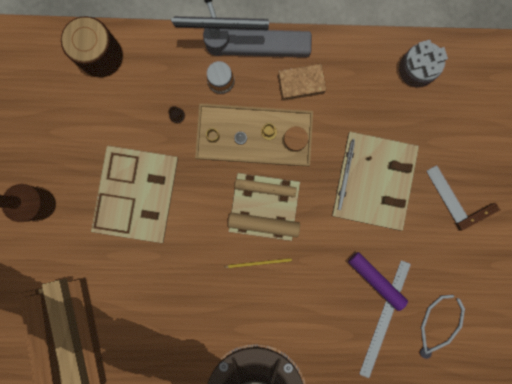

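```bash
python3 - <<'E'
import cv2
im=cv2.imread('pics/top0.png')
for n,(x0,y0,x1,y1) in dict(a=(0,0,260,195),b=(250,0,512,195),c=(0,190,260,384),d=(250,190,512,384)).items():
    c=im[y0:y1,x0:x1]; cv2.imwrite(f'pics/t0{n}.png',cv2.resize(c,None,fx=3,fy=3,interpolation=cv2.INTER_CUBIC))
E
```

```text
(no output)
```

The top view shows the handle board at about (375,180), candle board (135,195), rack (265,207), and tray (255,135). The purple bar (378,281) and black cup (177,115) are look-alikes to leave alone. I'll enlarge crops next.

Create h.py:
```python
import numpy as np, cv2
from cell import arm
from scipy.spatial.transform import Rotation as R
P={n:arm.camera_params(n) for n in("scene","top")}
def proj(n,pts):
    p=P[n]; pts=np.asarray(pts,float).reshape(-1,1,3)
    return cv2.projectPoints(pts,p["rvec"],p["tvec"],p["camera_matrix"],np.array([p["k1"],0,0,0.]))[0].reshape(-1,2)
def back(n,uv,z):
    p=P[n]; uv=np.asarray(uv,float).reshape(-1,1,2)
    s=cv2.undistortPoints(uv,p["camera_matrix"],np.array([p["k1"],0,0,0.])).reshape(-1,2)
    Rm=cv2.Rodrigues(p["rvec"])[0]; c=-Rm.T@p["tvec"].ravel()
    d=np.c_[s,np.ones(len(s))]@Rm
    return c+d*((z-c[2])/d[:,2])[:,None]
def local(x,y,yaw,pts):
    pts=np.asarray(pts,float); c,s=np.cos(yaw),np.sin(yaw)
    return np.c_[x+c*pts[:,0]-s*pts[:,1], y+s*pts[:,0]+c*pts[:,1], pts[:,2]]
def snap(name,cam="top",crop=None,f=1,marks=None):
    im=arm.get_image(cam)
    cv2.imwrite(f"pics/{name}_raw.png",im)
    if crop: x0,y0,x1,y1=crop; im=im[y0:y1,x0:x1]
    im=cv2.resize(im,None,fx=f,fy=f,interpolation=cv2.INTER_CUBIC)
    cv2.imwrite(f"pics/{name}.png",im)
def goto(pos,yaw=None):
    """needed dp (tool axes) and rotation for grasp point... TCP pos target, tool down with jaw axis x at yaw (mod pi)"""
    o=arm.observe(); R0=R.from_rotvec(o["ee_rot"])
    dp=R0.inv().apply(np.asarray(pos)-o["position"])
    best=None
    if yaw is not None:
        for k in(0,np.pi):
            a=yaw+k
            Rt=R.from_matrix(np.array([[np.cos(a),np.sin(a),0],[np.sin(a),-np.cos(a),0],[0,0,-1]]))
            r=(R0.inv()*Rt).as_rotvec()
            if best is None or np.linalg.norm(r)<np.linalg.norm(best): best=r
    print("dp",dp.round(4),"rot",None if best is None else best.round(3))
def st():
    o=arm.observe(); 
    x=R.from_rotvec(o["ee_rot"]).as_matrix()
    print("t",round(o["clock"],2),"pos",o["position"].round(4),"jawyaw",round(float(np.arctan2(x[1,0],x[0,0])),3),"zax",x[:,2].round(3),"q",o["joints"].round(2),"F",o["force"].round(1),"w",round(o["width"]*92,1),"mm")
```

```text
(no output)
```

View pics/t0a.png

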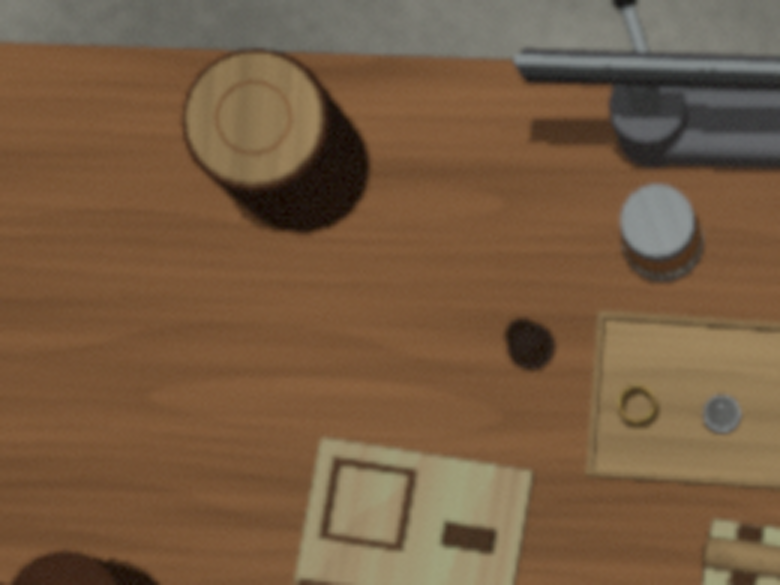

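View pics/t0b.png

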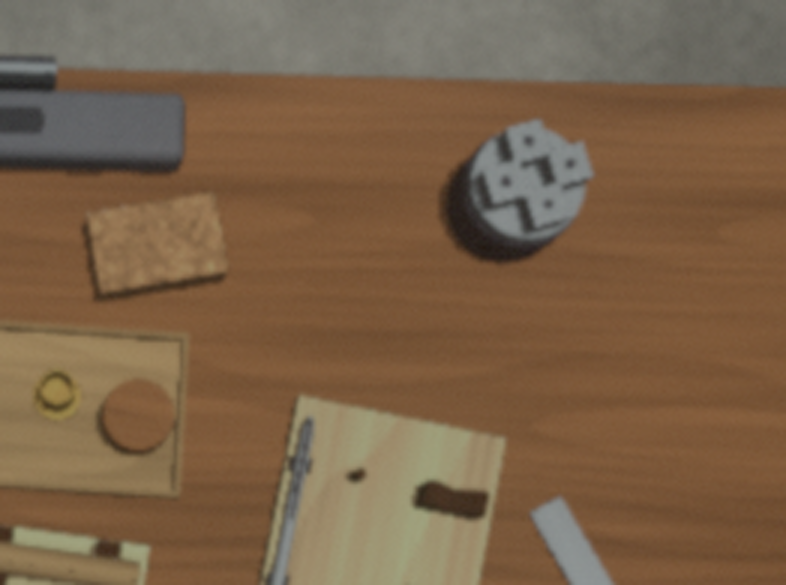

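```bash
python3 - <<'E'
import cv2
im=cv2.imread('pics/top0.png')
for n,(x0,y0,x1,y1) in dict(tray=(190,95,320,175),rack=(220,165,310,250),hb=(325,125,425,235),cb=(85,140,185,250)).items():
    c=im[y0:y1,x0:x1]; cv2.imwrite(f'pics/t1{n}.png',cv2.resize(c,None,fx=5,fy=5,interpolation=cv2.INTER_CUBIC))
E
```

```text
(no output)
```

View pics/t1tray.png

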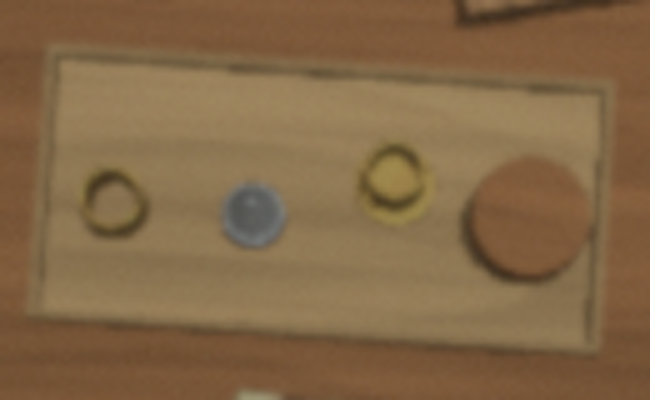

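View pics/t1rack.png

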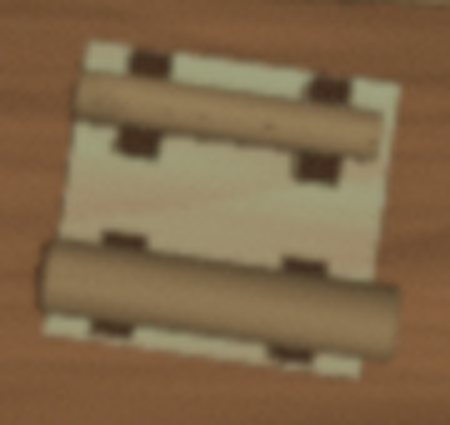

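View pics/t1hb.png

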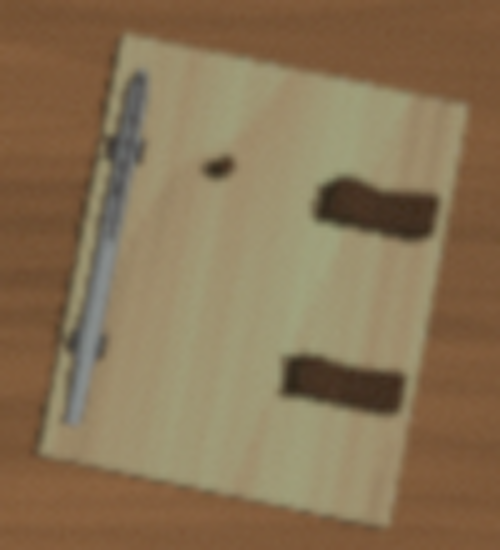

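View pics/t1cb.png

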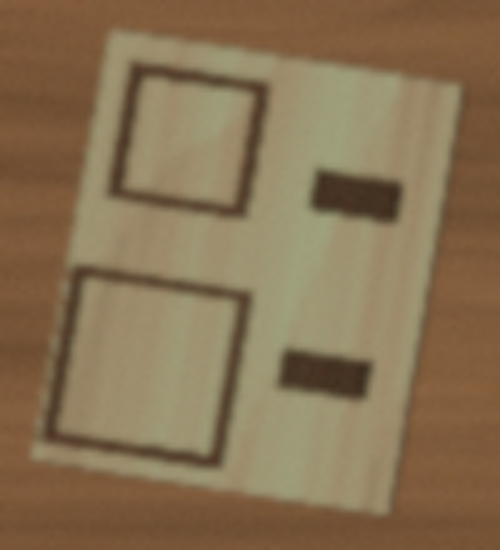

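Tray order, left to right: ferrule (213,135), cone centre (241,138), cup (269,130), disc (296,138). In the rack, the slim bar is the upper one and the thick bar the lower. Next I'll fit the poses.

```bash
cat > fit.py <<'E'
from h import *
from scipy.optimize import least_squares
def full(p,off): return (np.array(p,float)+.5)/5-.5+np.array(off)
def fit(uv,loc,g):
    f=lambda v:(proj("top",local(*v,loc))-uv).ravel()
    r=least_squares(f,g); return r.x,np.abs(r.fun).max()
def rect(lx,ly,z): return [[lx/2,ly/2,z],[lx/2,-ly/2,z],[-lx/2,-ly/2,z],[-lx/2,ly/2,z]]
Rm=cv2.Rodrigues(P["top"]["rvec"])[0]; print("cam",(-Rm.T@P["top"]["tvec"].ravel()).round(3))
B={}
B["hb"]=fit(full([(122,33),(468,103),(388,525),(38,457)],(325,125)),rect(.22,.18,.012),[.5,-.2,0])
B["cb"]=fit(full([(108,28),(462,83),(388,515),(30,460)],(85,140)),rect(.22,.18,.012),[.5,.3,0])
B["tray"]=fit(full([(50,45),(615,80),(600,352),(28,315)],(190,95)),rect(.14,.29,.014),[.6,0,0])
B["rack"]=fit(full([(88,38),(400,85),(360,377),(43,333)],(220,165)),rect(.15,.16,.012),[.4,0,0])
for k,v in B.items(): print(k,v[0].round(4),"deg",round(np.degrees(v[0][2]),1),"maxres px",v[1].round(2))
o=(190,95)
for n,p,z in [("ferr",(114,203),.037),("cone tip",(253,205),.049),("cone collar",(253,215),.021),("cup rim",(393,172),.043),("cup fl",(396,187),.008),("disc",(531,217),.037)]:
    w=back("top",full([p],o),z)[0]; 
    x,y,a=B["tray"][0]; d=w[:2]-[x,y]; print(n,w.round(4),"in tray",(np.cos(a)*d[0]+np.sin(a)*d[1]).round(4),(-np.sin(a)*d[0]+np.cos(a)*d[1]).round(4))
for n,pp,z in [("thick",[(45,240),(43,313),(400,288),(395,357)],.0509),("slim",[(80,72),(76,122),(382,112),(377,162)],.0424)]:
    w=back("top",full(pp,(220,165)),z); l=(w[0]+w[1])/2; r=(w[2]+w[3])/2; m=(l+r)/2
    print(n,"mid",m.round(4),"len",np.linalg.norm(l-r).round(4),"dia",np.linalg.norm(w[0]-w[1]).round(4),np.linalg.norm(w[2]-w[3]).round(4),"axis yaw",np.degrees(np.arctan2(*(l-r)[[1,0]])).round(1))
# overlay
im=cv2.imread("pics/top0.png"); S=3
big=cv2.resize(im,None,fx=S,fy=S,interpolation=cv2.INTER_CUBIC)
def dots(pts,c):
    for u in proj("top",pts): cv2.circle(big,tuple(np.round((u+.5)*S-.5).astype(int)),2,c,-1)
v=B["hb"][0]; dots(local(*v,[[50,30,34],[50,30,12]])if 0 else local(*v,np.array([[50,30,34],[50,30,12],[45,-50,24],[-45,-50,24],[45,-76,44],[45,-24,44],[-45,-24,44],[-45,-76,44]])/1e3),(0,0,255))
v=B["cb"][0]; dots(local(*v,np.array([[45,-50,24],[-45,-50,24],[-94,79,12],[-16,79,12],[-16,1,12],[-94,1,12],[31,69,12],[89,69,12],[89,11,12],[31,11,12]])/1e3),(0,0,255))
print("hb saddle mid",local(*B["hb"][0],[[0,-.05,0]]).round(4),"pin",local(*B["hb"][0],[[.05,.03,0]]).round(4))
print("cb saddle mid",local(*B["cb"][0],[[0,-.05,0]]).round(4),"big",local(*B["cb"][0],[[-.055,.04,0]]).round(4),"small",local(*B["cb"][0],[[.06,.04,0]]).round(4))
cv2.imwrite("pics/ov.png",np.hstack([big[420:760,260:560],big[380:720,980:1280]]))
E
python3 fit.py
```

```text
cam [ 0.433 -0.006  1.059]
hb [ 0.5439 -0.2881 -0.1779] deg -10.2 maxres px 0.56
cb [ 0.4948  0.3188 -0.1291] deg -7.4 maxres px 0.14
tray [ 0.6534  0.0211 -0.0383] deg -2.2 maxres px 0.41
rack [ 0.4714 -0.0084 -0.119 ] deg -6.8 maxres px 0.32
ferr [0.6431 0.1242 0.037 ] in tray -0.0143 0.1027
cone tip [0.6415 0.0547 0.049 ] in tray -0.0132 0.0331
cone collar [0.6422 0.0562 0.021 ] in tray -0.0126 0.0346
cup rim [ 0.661  -0.0136  0.043 ] in tray 0.0089 -0.0344
cup fl [ 0.6611 -0.0156  0.008 ] in tray 0.0091 -0.0364
disc [ 0.6415 -0.0827  0.037 ] in tray -0.0079 -0.1042
thick mid [ 0.4256 -0.0084  0.0509] len 0.1722 dia 0.0352 0.0333 axis yaw 84.0
slim mid [ 0.5148 -0.0102  0.0424] len 0.149 dia 0.0247 0.0247 axis yaw 83.9
hb saddle mid [[ 0.535  -0.3373  0.    ]] pin [[ 0.5984 -0.2674  0.    ]]
cb saddle mid [[0.4883 0.2692 0.    ]] big [[0.4454 0.3656 0.    ]] small [[0.5594 0.3507 0.    ]]
```

View pics/ov.png

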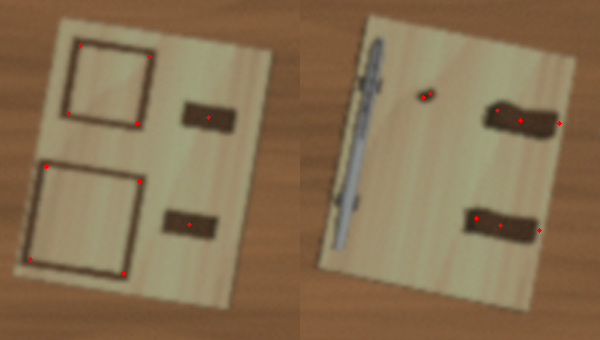

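```bash
python3 - <<'E'
from h import *
im=cv2.imread("pics/scene0.png"); S=3
big=cv2.resize(im,None,fx=S,fy=S,interpolation=cv2.INTER_CUBIC)
def dots(pts,c=(0,0,255)):
    for u in proj("scene",pts): cv2.circle(big,tuple(np.round((u+.5)*S-.5).astype(int)),2,c,-1)
def rect(lx,ly,z): return [[lx/2,ly/2,z],[lx/2,-ly/2,z],[-lx/2,-ly/2,z],[-lx/2,ly/2,z]]
dots(local(.5439,-.2881,-.1779,rect(.22,.18,.012)+[[.05,.03,.034],[.045,-.05,.024],[-.045,-.05,.024]]))
dots(local(.4948,.3188,-.1291,rect(.22,.18,.012)))
dots(local(.6534,.0211,-.0383,rect(.14,.29,.014)))
dots(local(.4714,-.0084,-.119,rect(.15,.16,.012)))
dots([[.6431,.1242,.037],[.6415,.0547,.049],[.661,-.0136,.043],[.6415,-.0827,.037]],(0,255,0))
dots([[.4256,-.0084,.0699],[.5148,-.0102,.0554]],(255,0,0))
cv2.imwrite("pics/ovs.png",big[400:1050,240:1240][:600,:][:, :800]); cv2.imwrite("pics/ovs2.png",big[360:900,500:1250])
print(local(.4948,.3188,-.1291,rect(.22,.18,.012)))
from h import *; goto([.4256,-.0084,.15],-.113); st()
E
```

```text
[[0.61547135 0.39388945 0.012     ]
 [0.59229785 0.21538738 0.012     ]
 [0.37412865 0.24371055 0.012     ]
 [0.39730215 0.42221262 0.012     ]]
dp [-0.4594  0.3924  0.0406] rot [1.000e-03 1.000e-03 1.266e+00]
t 0.1 pos [0.2534 0.5708 0.1899] jawyaw 1.153 zax [-0.    -0.001 -1.   ] q [-1.26  0.44  0.02  1.57 -0.01  1.13 -0.08] F [-0.2  0.3 -0.7] w 91.9 mm
```

View pics/ovs.png

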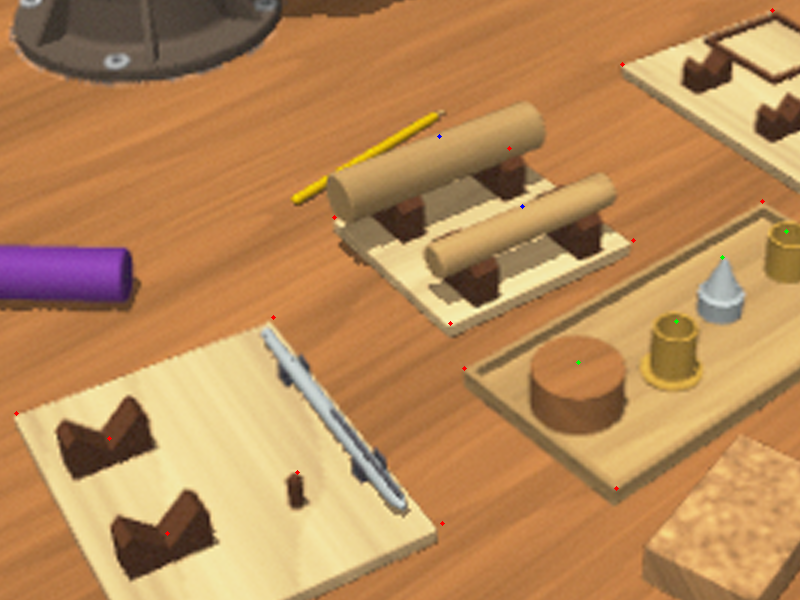

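View pics/ovs2.png

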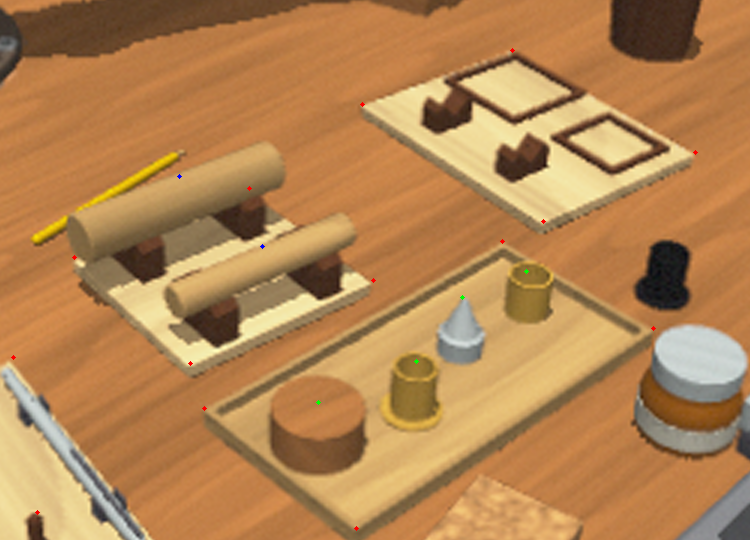

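Both views agree to about 3 mm. The thick blank (front in the rack, light wood) matches the description; the purple bar lies outside the rack. Moving above it.

```bash
python3 -m pendant '[{"dp":[-0.459,0.392,0.03],"rotation":[0,0,1.266],"fingers":-0.3},{"dp":[-0.459,0.392,0.03],"rotation":[0,0,1.266],"fingers":-0.3},{"dp":[-0.459,0.392,0.03],"rotation":[0,0,1.266],"fingers":-0.3},{"dp":[-0.459,0.392,0.03],"rotation":[0,0,1.266],"fingers":-0.3},{"dp":[-0.459,0.392,0.03],"rotation":[0,0,1.266],"fingers":-0.3},{"dp":[-0.459,0.392,0.03],"rotation":[0,0,1.266],"fingers":-0.3},{"dp":[-0.459,0.392,0.03],"rotation":[0,0,1.266],"fingers":-0.3},{"dp":[-0.459,0.392,0.03],"rotation":[0,0,1.266],"fingers":-0.3},{"dp":[-0.459,0.392,0.03],"rotation":[0,0,1.266],"fingers":-0.3},{"dp":[-0.459,0.392,0.03],"rotation":[0,0,1.266],"fingers":-0.3},{"dp":[-0.459,0.392,0.03],"rotation":[0,0,1.266],"fingers":-0.3},{"dp":[-0.459,0.392,0.03],"rotation":[0,0,1.266],"fingers":-0.3}]' 30; python3 -c "
from h import *
st(); goto([.4256,-.0084,.0321],-.113)"
```

```text
clock: 1.6
position: [0.4251, -0.0073, 0.1604]
ee_rot: [3.135, -0.177, -0.002]
force: [-0.9, -0.5, -0.5]
width: 0.65
t 1.6 pos [ 0.4251 -0.0073  0.1604] jawyaw -0.113 zax [-0.001 -0.001 -1.   ] q [-0.63  0.14  0.59  2.11 -0.1   0.92 -0.1 ] F [-0.9 -0.5 -0.5] w 59.8 mm
dp [0.0008 0.0009 0.1283] rot [ 0.001  0.001 -0.   ]
```

```bash
python3 -m pendant '[{"dp":[0.001,0.001,0.06],"rotation":[0,0,0],"fingers":-0.3},{"dp":[0.001,0.001,0.1],"rotation":[0,0,0],"fingers":-0.3},{"dp":[0.001,0.001,0.128],"rotation":[0,0,0],"fingers":-0.3},{"dp":[0.001,0.001,0.128],"rotation":[0,0,0],"fingers":-0.3},{"dp":[0.001,0.001,0.128],"rotation":[0,0,0],"fingers":0.3},{"dp":[0.001,0.001,0.128],"rotation":[0,0,0],"fingers":0.6},{"dp":[0.001,0.001,0.128],"rotation":[0,0,0],"fingers":0.6},{"dp":[0.001,0.001,0.128],"rotation":[0,0,0],"fingers":0.6}]' 30; python3 -c "
from h import *
st(); goto([.535,-.3373,.17],-.1779-1.5708); snap('g1','scene',(150,120,350,320),3)"
```

```text
clock: 2.6
position: [0.4261, -0.0084, 0.0329]
ee_rot: [3.136, -0.177, -0.0]
force: [-0.0, 0.1, -0.1]
width: 0.264
t 2.6 pos [ 0.4261 -0.0084  0.0329] jawyaw -0.113 zax [-0.    -0.001 -1.   ] q [-0.5   0.37  0.5   2.25 -0.32  0.59  0.13] F [-0.   0.1 -0.1] w 24.2 mm
dp [ 0.1453  0.3146 -0.1369] rot [ 0.000e+00  1.000e-03 -1.506e+00]
```

View pics/g1.png

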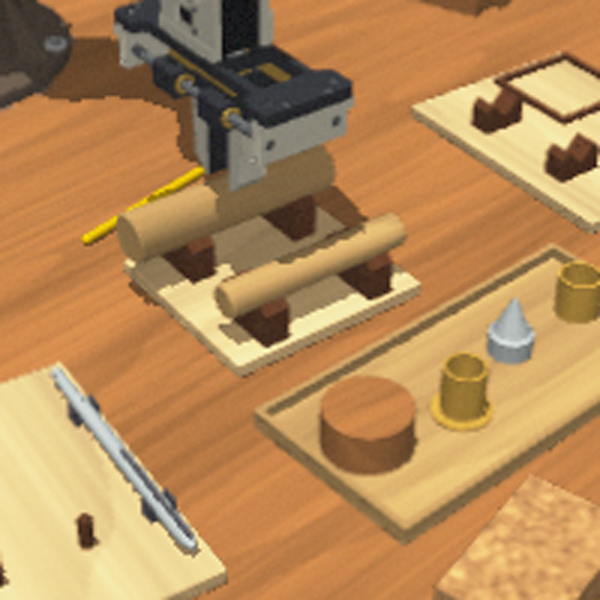

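```bash
python3 -c "
from h import *
st(); im=arm.get_image('scene'); im2=arm.get_image('top')
o=arm.observe(); p=o['position']; X=R.from_rotvec(o['ee_rot']).as_matrix()[:,0]
for s,n,i,c in((4,'scene',im,(180,120,320,250)),(4,'top',im2,(200,150,330,260))):
    b=cv2.resize(i,None,fx=s,fy=s,interpolation=cv2.INTER_CUBIC)
    for q,col in((p,(0,0,255)),(p+[0,0,.0188],(0,255,0)),(p+.012*X,(255,0,0)),(p-.012*X,(255,0,0)),([.4256,-.0084,.0699],(255,255,0))):
        u=proj(n,[q])[0]; cv2.circle(b,tuple(np.round(u*s).astype(int)),3,col,-1)
    cv2.imwrite('pics/chk_%s.png'%n,b[c[1]*s:c[3]*s,c[0]*s:c[2]*s])
st()"
```

```text
t 2.65 pos [ 0.426  -0.0085  0.0327] jawyaw -0.113 zax [-0.001 -0.001 -1.   ] q [-0.5   0.37  0.5   2.25 -0.32  0.59  0.13] F [-0.6 -0.2  0.6] w 21.0 mm
t 2.75 pos [ 0.4259 -0.0085  0.0326] jawyaw -0.113 zax [-0.001 -0.001 -1.   ] q [-0.5   0.37  0.5   2.25 -0.32  0.59  0.13] F [-0.9  0.1  0.1] w 19.1 mm
```

View pics/chk_scene.png

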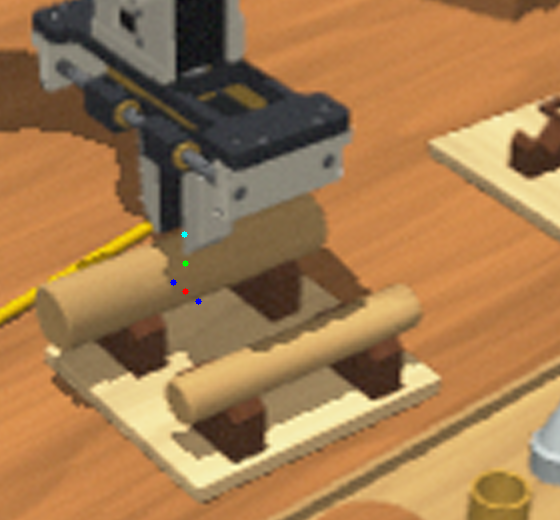

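View pics/chk_top.png

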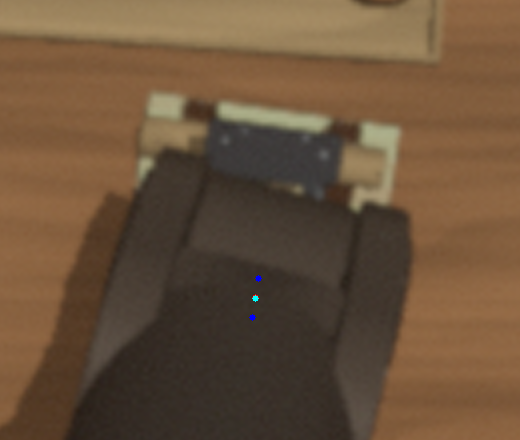

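The state reports the tips at z = 0.033, but the fingers closed to 19 mm with no contact and the picture shows the tips above the bar. So the reported TCP and the picture disagree. I'll open, lift, and look at the gripper in the clear.

```bash
python3 -m pendant '[{"dp":[0,0,0],"rotation":[0,0,0],"fingers":-0.3},{"dp":[0,0,-0.05],"rotation":[0,0,0],"fingers":-0.3},{"dp":[0,0,-0.1],"rotation":[0,0,0],"fingers":-0.3},{"dp":[0,0,-0.1],"rotation":[0,0,0],"fingers":-0.3},{"dp":[0,0,-0.1],"rotation":[0,0,0],"fingers":-0.3}]' 30; cat > chk.py <<'E'
from h import *
import sys
def chk(name,c,s=4,extra=()):
    im=arm.get_image('scene'); o=arm.observe(); p=o['position']; M=R.from_rotvec(o['ee_rot']).as_matrix(); w=o['width']*.092/2
    b=cv2.resize(im,None,fx=s,fy=s,interpolation=cv2.INTER_CUBIC)
    L=[(M@[sx*d,sy*.0095,-h]+p,col) for sx in(1,-1) for sy in (1,-1) for d,h,col in((w,0,(0,0,255)),(w+.019,0,(255,0,0)),(w+.019,.0658,(0,255,0)))]
    for q,col in L+[(e,(255,255,0)) for e in extra]:
        u=proj('scene',[q])[0]; cv2.circle(b,tuple(np.round((u+.5)*s-.5).astype(int)),3,col,-1)
    cv2.imwrite('pics/%s.png'%name,b[c[1]*s:c[3]*s,c[0]*s:c[2]*s])
    cv2.imwrite('pics/%s_raw.png'%name,im)
    st()
if __name__=="__main__": chk(sys.argv[1],tuple(map(int,sys.argv[2].split(','))))
E
python3 chk.py c1 150,50,330,200
```

```text
clock: 3.38
position: [0.4256, -0.0082, 0.1322]
ee_rot: [3.136, -0.177, -0.002]
force: [-0.8, 0.8, -0.9]
width: 0.641
t 3.42 pos [ 0.4251 -0.0083  0.1317] jawyaw -0.113 zax [-0.002 -0.001 -1.   ] q [-0.63  0.19  0.62  2.15 -0.15  0.85 -0.04] F [-0.5 -1.1 -0. ] w 59.7 mm
```

View pics/c1.png

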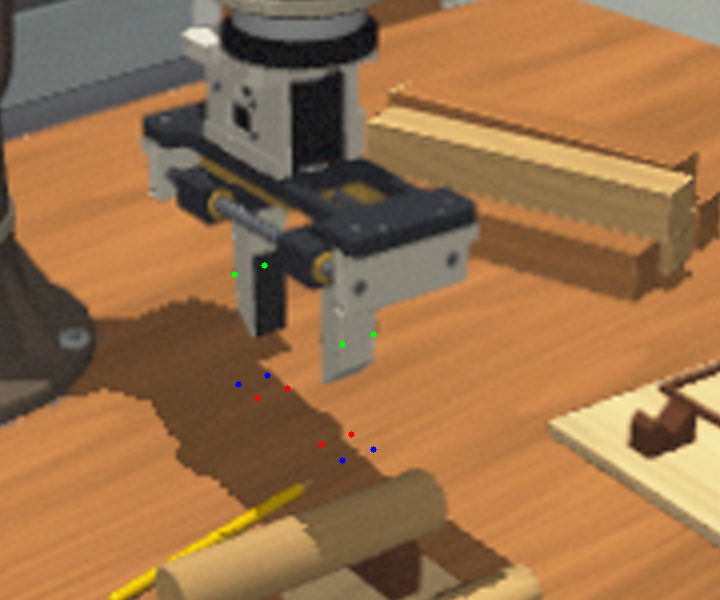

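```bash
python3 -c "
import cv2
im=cv2.imread('pics/c1_raw.png'); cv2.imwrite('pics/c1z.png',cv2.resize(im[75:155,180:280],None,fx=8,fy=7.5,interpolation=cv2.INTER_NEAREST))"
```

```text
(no output)
```

View pics/c1z.png

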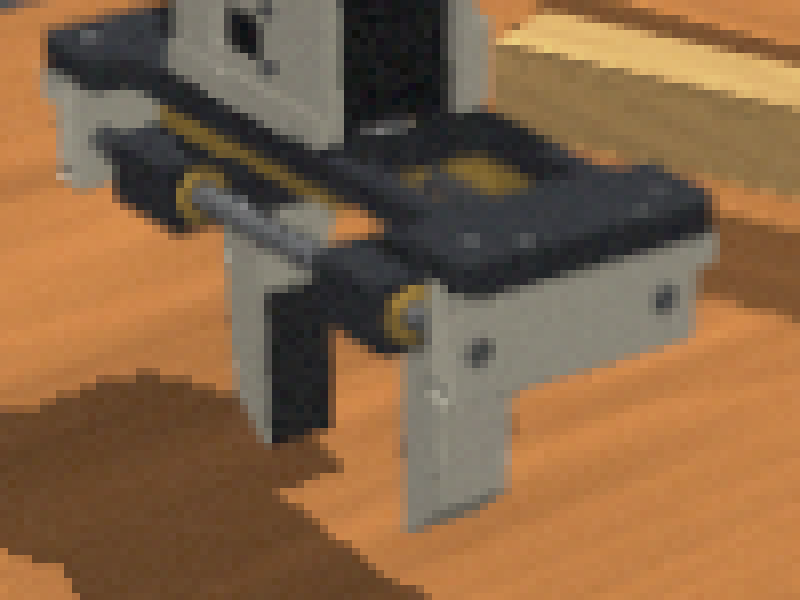

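```bash
python3 - <<'E'
from h import *
from scipy.optimize import least_squares
o=arm.observe(); M=R.from_rotvec(o['ee_rot']).as_matrix(); p=o['position']
uv=np.array([(237.5,110.3),(268.75,100.3),(185.9,79.7),(217.6,133)])
for sy in (1,-1):
  loc=np.array([[.095,sy*.0375,0],[.095,-sy*.0375,0],[-.095,sy*.0375,0]])
  f=lambda v:(proj("scene",(loc@(R.from_rotvec([0,0,v[3]])*R.from_matrix(M)).as_matrix().T)+v[:3])-uv[:3]).ravel()
  r=least_squares(f,[*p,0]); print(sy,(r.x[:3]-p).round(4),r.x[3].round(3),r.fun.round(1))
for n in('scene','top'): print(n,back(n,[[250,200]],0))
E
```

```text
1 [-0.031   0.0291  0.1262] 0.001 [ 0.  -0.4  0.   0.4 -0.1  0. ]
-1 [-0.3104  0.2465 -0.0459] 1.025 [ 14.5 -17.7 -14.1   2.7   0.3  14.8]
scene [[0.44748696 0.04332574 0.        ]]
top [[0.48654088 0.02798698 0.        ]]
```

```bash
python3 - <<'E'
from h import *
snap('c2t','top',(190,120,350,240),5); st()
E
```

```text
t 3.48 pos [ 0.425  -0.0085  0.1315] jawyaw -0.113 zax [-0.003 -0.001 -1.   ] q [-0.63  0.19  0.62  2.15 -0.15  0.85 -0.04] F [0.4 0.2 0.2] w 60.1 mm
```

View pics/c2t.png

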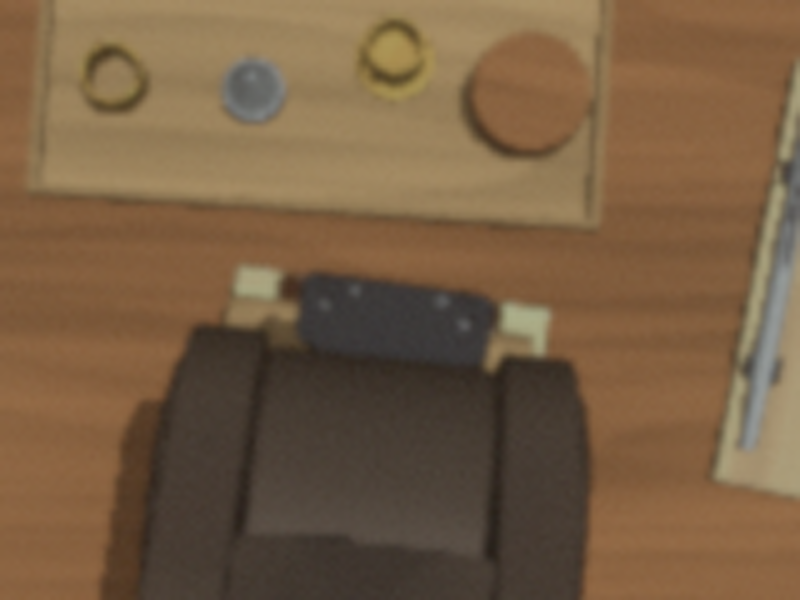

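```bash
python3 - <<'E'
from h import *
from scipy.optimize import least_squares
o=arm.observe(); M=R.from_rotvec(o['ee_rot']).as_matrix(); p=o['position']
S=np.array([(237.5,110.3),(268.75,100.3),(185.9,79.7)]); T=np.array([(250.5,174.9),(289.3,179.3)])
loc=np.array([[.095,.0375,0],[.095,-.0375,0],[-.095,.0375,0]])
def w(v): return (loc@(R.from_rotvec([0,0,v[3]])*R.from_matrix(M)).as_matrix().T)+v[:3]
for order in ([0,1],[1,0]):
  f=lambda v:np.r_[(proj("scene",w(v))-S).ravel(),(proj("top",w(v)[order])-T).ravel()]
  r=least_squares(f,[*p,0]); print((r.x[:3]-p).round(4),r.x[3].round(3),r.fun.round(1))
# triangulate individually
def ray(n,uv): a=back(n,[uv],0)[0]; b=back(n,[uv],.5)[0]; d=(b-a)/np.linalg.norm(b-a); return a,d
for s in (0,1):
  for t in(0,1):
    a,d=ray("scene",S[s]);b,e=ray("top",T[t]); k=np.linalg.lstsq(np.c_[d,-e],b-a,rcond=None)[0]
    print(s,t,(a+k[0]*d).round(4),(b+k[1]*e).round(4))
E
```

```text
[-0.0026  0.0063  0.1396] -0.038 [ -1.1   1.6   1.2   2.4   0.2  -0.2  38.3   6.2 -39.3  -5.1]
[-0.0019  0.0042  0.1429] -0.018 [-0.7  0.3  1.2  0.8 -1.2 -1.1 -0.4 -1.  -0.1  0.8]
0 0 [ 0.4835 -0.0265  0.2565] [0.5217 0.0199 0.2622]
0 1 [ 0.514  -0.0538  0.2753] [ 0.5137 -0.0541  0.2753]
1 0 [0.52   0.0192 0.2755] [0.5202 0.0195 0.2755]
1 1 [ 0.5516 -0.0133  0.2952] [ 0.5119 -0.053   0.2935]
```

The triangulated body plate matches the reported xy to about 2 mm. In z, the real fingers sit about 40 mm above the reported TCP. I'll lower by that much more and check in the picture before closing.

```bash
python3 -m pendant '[{"dp":[0.001,0.001,0.06],"rotation":[0,0,0],"fingers":-0.3},{"dp":[0.001,0.001,0.09],"rotation":[0,0,0],"fingers":-0.3},{"dp":[0.001,0.001,0.105],"rotation":[0,0,0],"fingers":-0.3},{"dp":[0.001,0.001,0.12],"rotation":[0,0,0],"fingers":-0.3},{"dp":[0.001,0.001,0.13],"rotation":[0,0,0],"fingers":-0.3},{"dp":[0.001,0.001,0.14],"rotation":[0,0,0],"fingers":-0.3},{"dp":[0.001,0.001,0.14],"rotation":[0,0,0],"fingers":-0.3}]' 30; python3 chk.py c3 150,100,330,250
```

```text
clock: 4.35
position: [0.4249, -0.0099, -0.0091]
ee_rot: [3.135, -0.178, -0.007]
force: [-0.6, -0.1, 0.5]
width: 0.651
t 4.4 pos [ 0.4252 -0.0099 -0.0086] jawyaw -0.113 zax [-0.004 -0.002 -1.   ] q [-0.45  0.46  0.45  2.28 -0.42  0.49  0.22] F [ 0.5 -0.4  0.5] w 59.6 mm
```

View pics/c3.png

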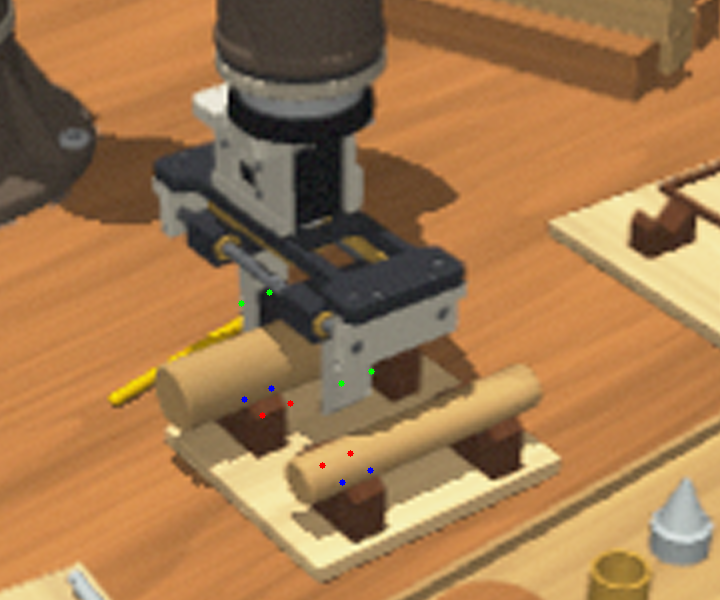

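The fingers now straddle the thick bar (near fingertip about (235,201) full-frame) without contact. Closing.

```bash
python3 -m pendant '[{"dp":[0,0,0],"rotation":[0,0,0],"fingers":0.3},{"dp":[0,0,0],"rotation":[0,0,0],"fingers":0.5},{"dp":[0,0,0],"rotation":[0,0,0],"fingers":0.5},{"dp":[0,0,0],"rotation":[0,0,0],"fingers":0.5},{"dp":[0,0,0],"rotation":[0,0,0],"fingers":0.5}]' 30; python3 -c "
from h import *
st(); goto([.535,-.3373,.06],-.1779-1.5708)"
```

```text
clock: 5.03
position: [0.4266, -0.0099, -0.0082]
ee_rot: [3.135, -0.178, -0.002]
force: [4.3, -0.5, 3.6]
width: 0.404
t 5.03 pos [ 0.4266 -0.0099 -0.0082] jawyaw -0.113 zax [-0.001 -0.002 -1.   ] q [-0.45  0.46  0.45  2.27 -0.42  0.49  0.22] F [ 4.3 -0.5  3.6] w 37.2 mm
dp [ 0.1446  0.3132 -0.0678] rot [ 1.000e-03  2.000e-03 -1.506e+00]
```

Gripped: 37 mm opening. Lifting and carrying to the handle board.

```bash
python3 -m pendant '[{"dp":[0,0,-0.05],"rotation":[0,0,0],"fingers":0.5},{"dp":[0,0,-0.1],"rotation":[0,0,0],"fingers":0.5},{"dp":[0.15,0.313,-0.1],"rotation":[0,0,-1.506],"fingers":0.5},{"dp":[0.15,0.313,-0.1],"rotation":[0,0,-1.506],"fingers":0.5},{"dp":[0.15,0.313,-0.1],"rotation":[0,0,-1.506],"fingers":0.5},{"dp":[0.15,0.313,-0.1],"rotation":[0,0,-1.506],"fingers":0.5},{"dp":[0.15,0.313,-0.1],"rotation":[0,0,-1.506],"fingers":0.5},{"dp":[0.15,0.313,-0.1],"rotation":[0,0,-1.506],"fingers":0.5},{"dp":[0.15,0.313,-0.1],"rotation":[0,0,-1.506],"fingers":0.5},{"dp":[0.15,0.313,-0.1],"rotation":[0,0,-1.506],"fingers":0.5},{"dp":[0.15,0.313,-0.1],"rotation":[0,0,-1.506],"fingers":0.5},{"dp":[0.15,0.313,-0.1],"rotation":[0,0,-1.506],"fingers":0.5},{"dp":[0.15,0.313,-0.1],"rotation":[0,0,-1.506],"fingers":0.5},{"dp":[0.15,0.313,-0.1],"rotation":[0,0,-1.506],"fingers":0.5}]' 30; python3 -c "
from h import *
st(); goto([.5365,-.3376,-.008],-.1779-1.5708)
snap('p1','scene',(50,130,280,360),3)"
```

```text
clock: 6.78
position: [0.5402, -0.3375, 0.092]
ee_rot: [-2.411, -2.014, 0.004]
force: [-0.4, -0.1, -1.9]
width: 0.41
t 6.78 pos [ 0.5402 -0.3375  0.092 ] jawyaw 1.392 zax [-0.002 -0.001 -1.   ] q [ 0.31  0.55  0.24  1.67 -0.15  0.94  2.  ] F [-0.4 -0.1 -1.9] w 37.7 mm
dp [-0.0006 -0.0035  0.1   ] rot [-0.002  0.002 -0.001]
```

View pics/p1.png

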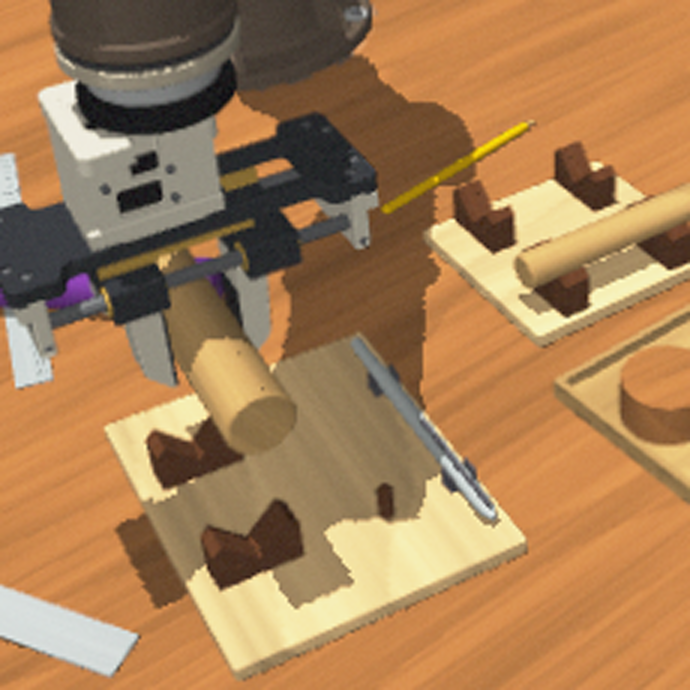

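```bash
python3 - <<'E'
from h import *
e=back("scene",[[(264+.5)/3-.5+50,(425+.5)/3-.5+130]],.151)[0]
a=-.178; ax=np.array([np.cos(a),np.sin(a)]); m=e[:2]-.085*ax
o=arm.observe()["position"]; d=m-o[:2]; print(e,m,"bar mid rel TCP along,across",d@ax,d@[-ax[1],ax[0]])
E
```

```text
[ 0.62624399 -0.35216812  0.151     ] [ 0.54258701 -0.33711789] bar mid rel TCP along,across 0.0021645852041279343 0.0007194257881531092
```

```bash
python3 -m pendant '[{"dp":[0,-0.005,0.04],"rotation":[0,0,0],"fingers":0.5},{"dp":[0,-0.005,0.07],"rotation":[0,0,0],"fingers":0.5},{"dp":[0,-0.005,0.085],"rotation":[0,0,0],"fingers":0.5},{"dp":[0,-0.005,0.093],"rotation":[0,0,0],"fingers":0.5},{"dp":[0,-0.005,0.099],"rotation":[0,0,0],"fingers":0.5},{"dp":[0,-0.005,0.099],"rotation":[0,0,0],"fingers":0.5}]' 30; python3 -c "
from h import *
st()
snap('p2','scene',(50,130,280,360),3)"
```

```text
clock: 7.58
position: [0.5359, -0.3386, -0.0058]
ee_rot: [2.409, 2.011, -0.004]
force: [-0.2, -3.8, 0.2]
width: 0.4
t 7.58 pos [ 0.5359 -0.3386 -0.0058] jawyaw 1.391 zax [ 0.    -0.004 -1.   ] q [ 0.34  0.66  0.21  1.75 -0.18  0.75  2.03] F [-0.2 -3.8  0.2] w 36.8 mm
```

View pics/p2.png

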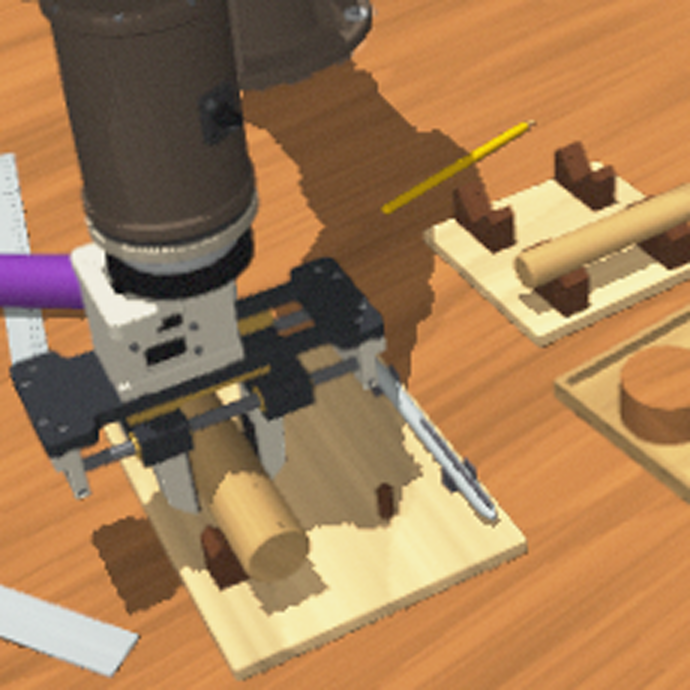

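In the V with light side contact (4 N). Releasing and lifting.

```bash
python3 -m pendant '[{"dp":[0,0,0.002],"rotation":[0,0,0],"fingers":0.5},{"dp":[0,0,0.002],"rotation":[0,0,0],"fingers":0.1},{"dp":[0,0,0.002],"rotation":[0,0,0],"fingers":-0.2},{"dp":[0,0,0.002],"rotation":[0,0,0],"fingers":-0.3},{"dp":[0,0,0.001],"rotation":[0,0,0],"fingers":-0.3},{"dp":[0,0,-0.05],"rotation":[0,0,0],"fingers":-0.3},{"dp":[0,0,-0.11],"rotation":[0,0,0],"fingers":-0.3},{"dp":[0,0,-0.13],"rotation":[0,0,0],"fingers":-0.3}]' 30; python3 -c "
from h import *
st()
goto([.6431,.1242,.1],-.0383)
snap('p3','scene',(50,170,280,380),3); arm
"
```

```text
clock: 8.62
position: [0.5376, -0.3391, 0.1283]
ee_rot: [2.405, 2.008, -0.0]
force: [0.1, 0.4, -1.5]
width: 0.651
t 8.62 pos [ 0.5376 -0.3391  0.1283] jawyaw 1.391 zax [ 0.005 -0.006 -1.   ] q [ 0.31  0.5   0.25  1.65 -0.14  1.    2.  ] F [ 0.1  0.4 -1.5] w 59.9 mm
dp [0.4749 0.0209 0.0259] rot [ 0.009 -0.     1.429]
```

View pics/p3.png

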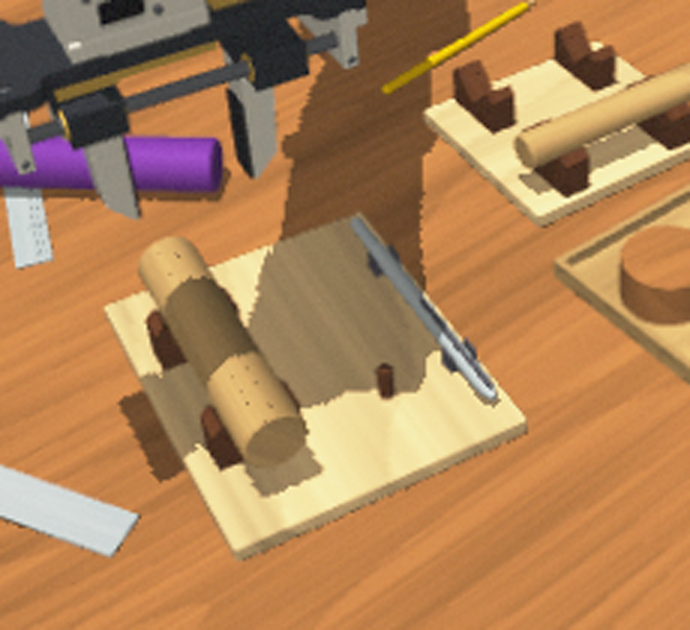

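Thick blank seated on the cradle. Ferrule next: the plain ring at top-view (213,135). The flanged one at (269,130) is the cup, and the black cup stands outside the tray.

```bash
python3 -m pendant '[{"dp":[0.475,0.021,0.0],"rotation":[0,0,1.429],"fingers":-0.1},{"dp":[0.475,0.021,0.0],"rotation":[0,0,1.429],"fingers":-0.1},{"dp":[0.475,0.021,0.0],"rotation":[0,0,1.429],"fingers":-0.1},{"dp":[0.475,0.021,0.0],"rotation":[0,0,1.429],"fingers":-0.1},{"dp":[0.475,0.021,0.0],"rotation":[0,0,1.429],"fingers":-0.1},{"dp":[0.475,0.021,0.0],"rotation":[0,0,1.429],"fingers":-0.1},{"dp":[0.475,0.021,0.0],"rotation":[0,0,1.429],"fingers":-0.1},{"dp":[0.475,0.021,0.0],"rotation":[0,0,1.429],"fingers":-0.1},{"dp":[0.475,0.021,0.0],"rotation":[0,0,1.429],"fingers":-0.1},{"dp":[0.475,0.021,0.06],"rotation":[0,0,1.429],"fingers":-0.1},{"dp":[0.475,0.021,0.09],"rotation":[0,0,1.429],"fingers":-0.1},{"dp":[0.475,0.021,0.09],"rotation":[0,0,1.429],"fingers":-0.1}]' 30; python3 chk.py c4 270,110,410,240; python3 -c "
from h import *
goto([.6431,.1242,-.026],-.0383)"
```

```text
clock: 10.18
position: [0.6418, 0.1221, 0.0346]
ee_rot: [3.132, -0.06, 0.003]
force: [-0.2, -0.1, 0.6]
width: 0.549
t 10.22 pos [0.6435 0.1224 0.0366] jawyaw -0.038 zax [ 0.005 -0.008 -1.   ] q [-0.6   0.68  0.52  1.69 -0.4   0.88  0.04] F [-0.2  0.3 -0.1] w 50.7 mm
dp [-0.0008 -0.0023  0.0626] rot [ 0.008 -0.005 -0.   ]
```

View pics/c4.png

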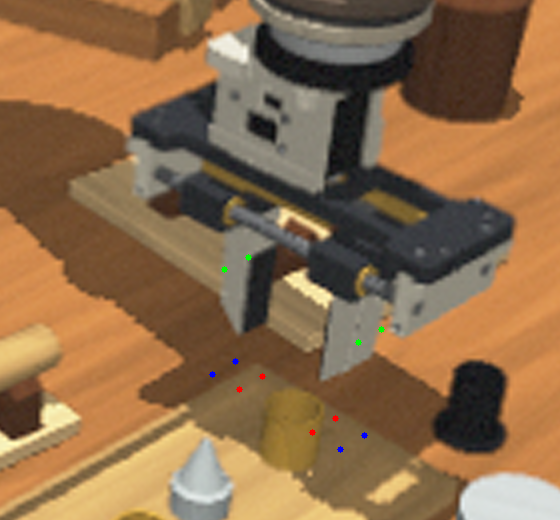

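Near the ferrule: the tip midpoint projects onto the ferrule top at crop (295,400). The tips are about 35 mm above the reported TCP. Descending to a reported z of about -0.023.

```bash
python3 -m pendant '[{"dp":[-0.001,-0.002,0.025],"rotation":[0.008,-0.005,0],"fingers":-0.1},{"dp":[-0.001,-0.002,0.045],"rotation":[0.008,-0.005,0],"fingers":-0.1},{"dp":[-0.001,-0.002,0.055],"rotation":[0.008,-0.005,0],"fingers":-0.1},{"dp":[-0.001,-0.002,0.06],"rotation":[0.008,-0.005,0],"fingers":-0.1},{"dp":[-0.001,-0.002,0.06],"rotation":[0.008,-0.005,0],"fingers":-0.1}]' 30; python3 -c "
from h import *
st()
snap('c5','scene',(270,130,410,260),4)"
```

```text
clock: 10.85
position: [0.6431, 0.1239, -0.0232]
ee_rot: [-3.141, 0.06, -0.0]
force: [-0.1, -0.3, 0.1]
width: 0.548
t 10.85 pos [ 0.6431  0.1239 -0.0232] jawyaw -0.038 zax [ 0.  0. -1.] q [-0.57  0.75  0.47  1.72 -0.45  0.79  0.08] F [-0.1 -0.3  0.1] w 50.5 mm
```

View pics/c5.png

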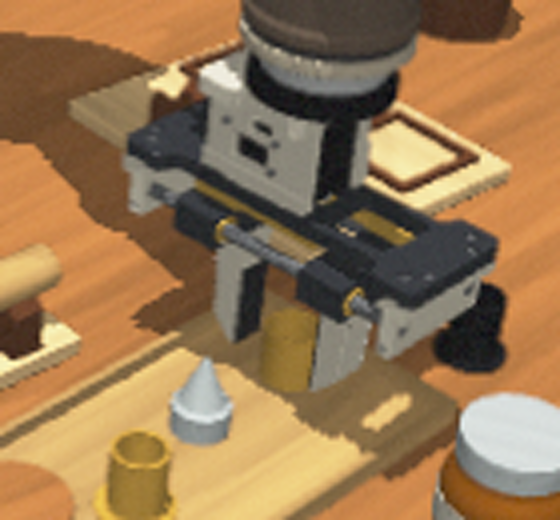

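```bash
python3 -m pendant '[{"dp":[0,0,0],"rotation":[0,0,0],"fingers":0.3},{"dp":[0,0,0],"rotation":[0,0,0],"fingers":0.5},{"dp":[0,0,0],"rotation":[0,0,0],"fingers":0.5},{"dp":[0,0,0],"rotation":[0,0,0],"fingers":0.5},{"dp":[0,0,0],"rotation":[0,0,0],"fingers":0.5}]' 25; python3 -c "
from h import *
st(); goto([.5984,-.2674,.09],-.1779)"
```

```text
clock: 11.52
position: [0.6437, 0.124, -0.0225]
ee_rot: [-3.14, 0.06, -0.002]
force: [-0.1, -0.2, 6.9]
width: 0.342
t 11.53 pos [ 0.6437  0.124  -0.0225] jawyaw -0.038 zax [ 0.002  0.001 -1.   ] q [-0.57  0.75  0.47  1.72 -0.45  0.79  0.08] F [-0.1 -0.2  6.9] w 31.5 mm
dp [-0.03    0.3928 -0.1128] rot [-0.001 -0.001  0.139]
```

```bash
python3 -m pendant '[{"dp":[0,0,-0.05],"rotation":[0,0,0],"fingers":0.5},{"dp":[0,0,-0.08],"rotation":[0,0,0],"fingers":0.5},{"dp":[-0.01,0.1,-0.08],"rotation":[0,0,0.139],"fingers":0.5},{"dp":[-0.03,0.393,-0.08],"rotation":[0,0,0.139],"fingers":0.5},{"dp":[-0.03,0.393,-0.08],"rotation":[0,0,0.139],"fingers":0.5},{"dp":[-0.03,0.393,-0.08],"rotation":[0,0,0.139],"fingers":0.5},{"dp":[-0.03,0.393,-0.08],"rotation":[0,0,0.139],"fingers":0.5},{"dp":[-0.03,0.393,-0.08],"rotation":[0,0,0.139],"fingers":0.5},{"dp":[-0.03,0.393,-0.08],"rotation":[0,0,0.139],"fingers":0.5},{"dp":[-0.03,0.393,-0.08],"rotation":[0,0,0.139],"fingers":0.5},{"dp":[-0.03,0.393,-0.08],"rotation":[0,0,0.139],"fingers":0.5},{"dp":[-0.03,0.393,-0.08],"rotation":[0,0,0.139],"fingers":0.5}]' 25; python3 -c "
from h import *
st(); goto([.5984,-.2674,-.0155],-.1779)
snap('p4','scene',(90,180,270,330),4)"
```

```text
clock: 13.02
position: [0.5992, -0.2649, 0.0569]
ee_rot: [-3.128, 0.273, -0.002]
force: [-0.8, -0.1, -0.8]
width: 0.345
t 13.03 pos [ 0.5992 -0.2649  0.0569] jawyaw -0.174 zax [ 0.001  0.002 -1.   ] q [-0.01  0.66  0.54  1.67 -0.41  0.93  0.52] F [-0.8 -0.1 -0.8] w 31.7 mm
dp [-0.0004  0.0027  0.0724] rot [-0.002 -0.001  0.004]
```

View pics/p4.png

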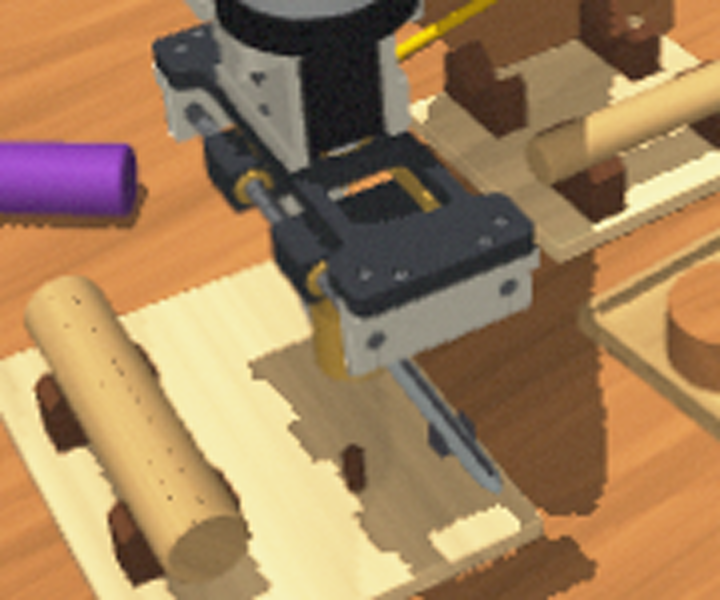

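```bash
python3 -m pendant '[{"dp":[0,0.0025,0.025],"rotation":[0,0,0],"fingers":0.5},{"dp":[0,0.0025,0.04],"rotation":[0,0,0],"fingers":0.5},{"dp":[0,0.0025,0.055],"rotation":[0,0,0],"fingers":0.5},{"dp":[0,0.0025,0.065],"rotation":[0,0,0],"fingers":0.5},{"dp":[0,0.0025,0.07],"rotation":[0,0,0],"fingers":0.5},{"dp":[0,0.0025,0.0715],"rotation":[0,0,0],"fingers":0.5}]' 25; python3 -c "
from h import *
st()
snap('p5','scene',(90,180,270,330),4)"
```

```text
clock: 13.82
position: [0.5989, -0.2678, -0.0146]
ee_rot: [-3.128, 0.274, -0.002]
force: [0.7, 0.4, -0.5]
width: 0.342
t 13.82 pos [ 0.5989 -0.2678 -0.0146] jawyaw -0.175 zax [ 0.001  0.001 -1.   ] q [ 0.03  0.74  0.49  1.71 -0.46  0.81  0.56] F [ 0.7  0.4 -0.5] w 31.4 mm
```

View pics/p5.png

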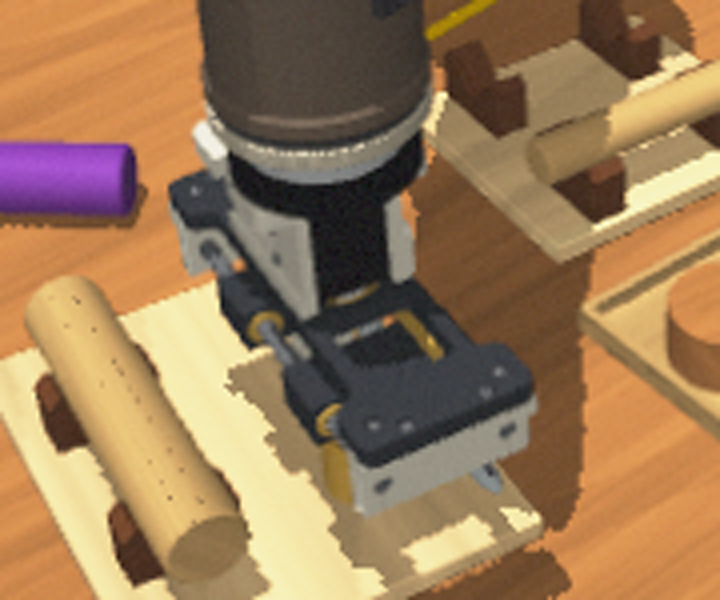

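```bash
python3 -m pendant '[{"dp":[0,0,0.001],"rotation":[0,0,0],"fingers":0.5},{"dp":[0,0,0.001],"rotation":[0,0,0],"fingers":0.1},{"dp":[0,0,0.001],"rotation":[0,0,0],"fingers":-0.1},{"dp":[0,0,0.001],"rotation":[0,0,0],"fingers":-0.1},{"dp":[0,0,0],"rotation":[0,0,0],"fingers":-0.1},{"dp":[0,0,-0.04],"rotation":[0,0,0],"fingers":-0.1},{"dp":[0,0,-0.09],"rotation":[0,0,0],"fingers":-0.1},{"dp":[0,0,-0.12],"rotation":[0,0,0],"fingers":-0.1}]' 25; python3 -c "
from h import *
st()
goto([.5148,-.0102,.07],-.113)
snap('p6','scene',(90,180,270,330),4)"
```

```text
clock: 14.88
position: [0.5994, -0.2687, 0.1082]
ee_rot: [-3.129, 0.275, -0.006]
force: [-0.1, 0.0, -0.6]
width: 0.549
t 14.88 pos [ 0.5994 -0.2687  0.1082] jawyaw -0.175 zax [ 0.004  0.    -1.   ] q [-0.02  0.6   0.58  1.62 -0.37  1.02  0.49] F [-0.1  0.  -0.6] w 50.5 mm
dp [-0.1285 -0.2398  0.0379] rot [-0.001 -0.004 -0.062]
```

View pics/p6.png

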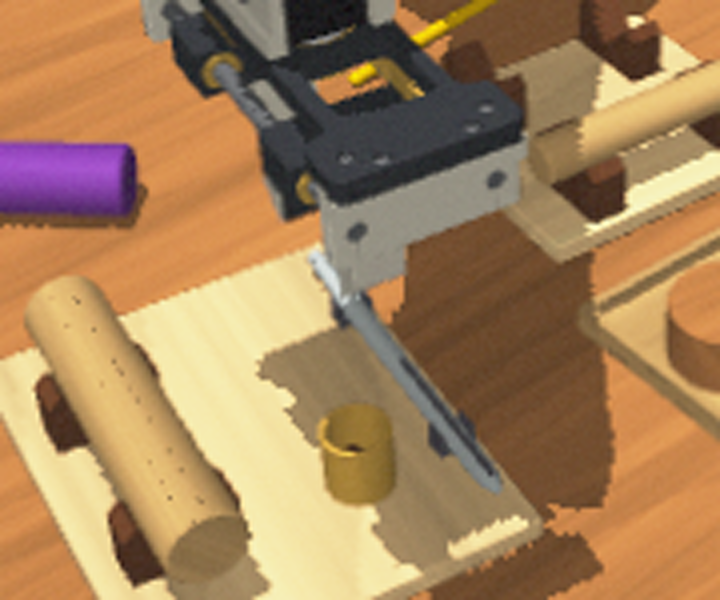

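The ferrule stands over the pin, which is visible inside at crop (352,447). Now the slim blank.

```bash
python3 -m pendant '[{"dp":[-0.1285,-0.24,0.0],"rotation":[0,0,-0.062],"fingers":-0.1},{"dp":[-0.1285,-0.24,0.0],"rotation":[0,0,-0.062],"fingers":-0.1},{"dp":[-0.1285,-0.24,0.0],"rotation":[0,0,-0.062],"fingers":-0.1},{"dp":[-0.1285,-0.24,0.0],"rotation":[0,0,-0.062],"fingers":-0.1},{"dp":[-0.1285,-0.24,0.04],"rotation":[0,0,-0.062],"fingers":-0.1},{"dp":[-0.1285,-0.24,0.07],"rotation":[0,0,-0.062],"fingers":-0.1},{"dp":[-0.1285,-0.24,0.07],"rotation":[0,0,-0.062],"fingers":-0.1},{"dp":[-0.1285,-0.24,0.07],"rotation":[0,0,-0.062],"fingers":-0.1}]' 25; python3 -c "
from h import *
st()
goto([.5148,-.0102,-.011],-.113)
snap('c6','scene',(180,100,360,250),4)"
```

```text
clock: 15.92
position: [0.5175, -0.0117, 0.0416]
ee_rot: [3.136, -0.179, 0.014]
force: [0.4, 0.1, -0.1]
width: 0.55
t 15.93 pos [ 0.5175 -0.0117  0.0416] jawyaw -0.114 zax [ 0.009 -0.001 -1.   ] q [-0.47  0.48  0.53  2.04 -0.36  0.71  0.17] F [ 0.4  0.1 -0.1] w 50.6 mm
dp [-0.0034 -0.0012  0.0526] rot [ 0.    -0.009 -0.001]
```

View pics/c6.png

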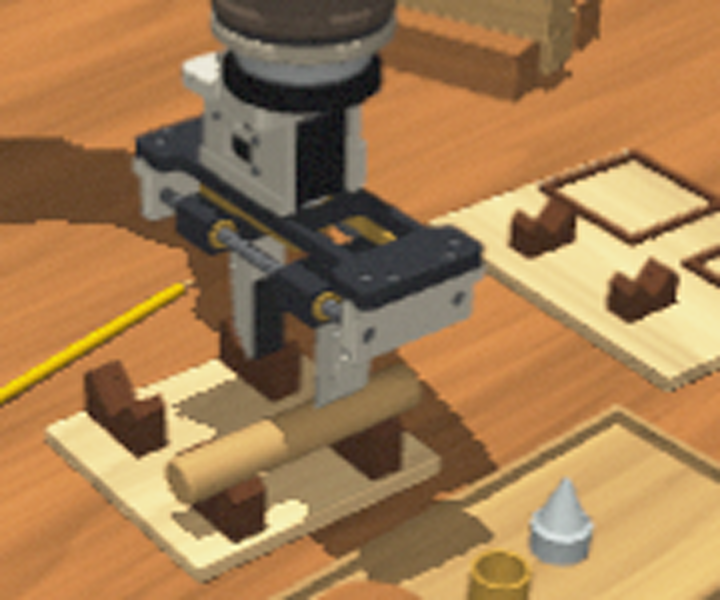

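```bash
python3 -m pendant '[{"dp":[-0.003,-0.001,0.02],"rotation":[0,-0.009,0],"fingers":-0.1},{"dp":[-0.003,-0.001,0.038],"rotation":[0,-0.009,0],"fingers":-0.1},{"dp":[-0.003,-0.001,0.048],"rotation":[0,-0.009,0],"fingers":-0.1},{"dp":[-0.003,-0.001,0.053],"rotation":[0,-0.009,0],"fingers":-0.1},{"dp":[-0.003,-0.001,0.053],"rotation":[0,-0.009,0],"fingers":-0.1},{"dp":[-0.003,-0.001,0.053],"rotation":[0,-0.009,0],"fingers":0.3},{"dp":[-0.003,-0.001,0.053],"rotation":[0,-0.009,0],"fingers":0.7},{"dp":[-0.003,-0.001,0.053],"rotation":[0,-0.009,0],"fingers":0.7},{"dp":[-0.003,-0.001,0.053],"rotation":[0,-0.009,0],"fingers":0.7},{"dp":[-0.003,-0.001,0.053],"rotation":[0,-0.009,0],"fingers":0.7}]' 25; python3 -c "
from h import *
st()
goto([.4883,.2692,.1],-.1291+1.5708)"
```

```text
clock: 17.23
position: [0.5174, -0.0105, -0.0105]
ee_rot: [3.136, -0.179, 0.006]
force: [6.0, 0.8, 3.7]
width: 0.277
t 17.23 pos [ 0.5174 -0.0105 -0.0105] jawyaw -0.114 zax [ 0.004 -0.    -1.   ] q [-0.42  0.56  0.46  2.07 -0.43  0.6   0.23] F [6.  0.8 3.7] w 25.5 mm
dp [-0.0603 -0.2746 -0.1107] rot [ 0.003 -0.003 -1.556]
```

```bash
python3 -m pendant '[{"dp":[0,0,-0.05],"rotation":[0,0,0],"fingers":0.7},{"dp":[0,0,-0.1],"rotation":[0,0,0],"fingers":0.7},{"dp":[-0.0595,-0.2745,-0.1],"rotation":[0.003,-0.003,-1.556],"fingers":0.7},{"dp":[-0.0595,-0.2745,-0.1],"rotation":[0.003,-0.003,-1.556],"fingers":0.7},{"dp":[-0.0595,-0.2745,-0.1],"rotation":[0.003,-0.003,-1.556],"fingers":0.7},{"dp":[-0.0595,-0.2745,-0.1],"rotation":[0.003,-0.003,-1.556],"fingers":0.7},{"dp":[-0.0595,-0.2745,-0.1],"rotation":[0.003,-0.003,-1.556],"fingers":0.7},{"dp":[-0.0595,-0.2745,-0.1],"rotation":[0.003,-0.003,-1.556],"fingers":0.7},{"dp":[-0.0595,-0.2745,-0.1],"rotation":[0.003,-0.003,-1.556],"fingers":0.7},{"dp":[-0.0595,-0.2745,-0.1],"rotation":[0.003,-0.003,-1.556],"fingers":0.7},{"dp":[-0.0595,-0.2745,-0.1],"rotation":[0.003,-0.003,-1.556],"fingers":0.7},{"dp":[-0.0595,-0.2745,-0.1],"rotation":[0.003,-0.003,-1.556],"fingers":0.7},{"dp":[-0.0595,-0.2745,-0.1],"rotation":[0.003,-0.003,-1.556],"fingers":0.7},{"dp":[-0.0595,-0.2745,-0.1],"rotation":[0.003,-0.003,-1.556],"fingers":0.7}]' 25; python3 -c "
from h import *
st()
goto([.489,.269,-.010],-.1291+1.5708)
snap('p7','scene',(260,60,420,200),4)"
```

```text
clock: 18.98
position: [0.4889, 0.2689, 0.0892]
ee_rot: [2.361, 2.073, -0.0]
force: [1.1, 0.4, -1.1]
width: 0.278
t 18.98 pos [0.4889 0.2689 0.0892] jawyaw 1.441 zax [-0. -0. -1.] q [-0.7   0.43  0.14  1.87 -0.08  0.85  0.92] F [ 1.1  0.4 -1.1] w 25.5 mm
dp [0.0001 0.0001 0.0992] rot [-0.     0.    -0.001]
```

View pics/p7.png

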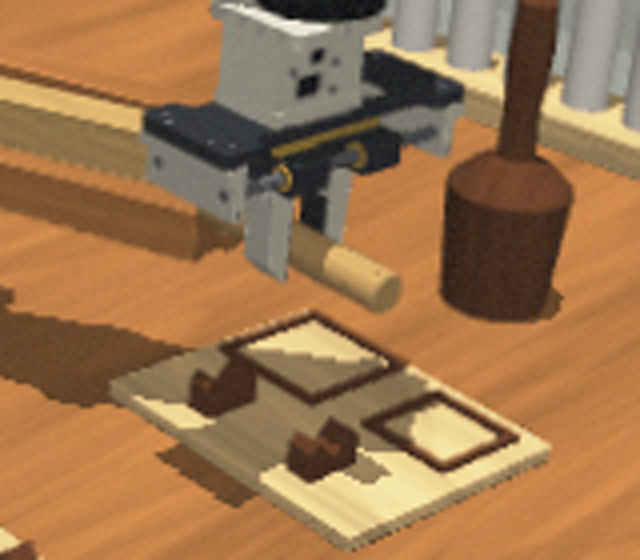

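```bash
python3 -m pendant '[{"dp":[0,0,0.04],"rotation":[0,0,0],"fingers":0.7},{"dp":[0,0,0.07],"rotation":[0,0,0],"fingers":0.7},{"dp":[0,0,0.085],"rotation":[0,0,0],"fingers":0.7},{"dp":[0,0,0.093],"rotation":[0,0,0],"fingers":0.7},{"dp":[0,0,0.098],"rotation":[0,0,0],"fingers":0.7},{"dp":[0,0,0.099],"rotation":[0,0,0],"fingers":0.7}]' 25; python3 -c "
from h import *
st()
snap('p8','scene',(260,60,420,200),4)"
```

```text
clock: 19.77
position: [0.4894, 0.2687, -0.0088]
ee_rot: [2.361, 2.072, 0.001]
force: [-3.8, -3.8, 13.3]
width: 0.27
t 19.77 pos [ 0.4894  0.2687 -0.0088] jawyaw 1.441 zax [ 0.001 -0.    -1.   ] q [-0.68  0.57  0.11  1.94 -0.1   0.63  0.94] F [-3.8 -3.8 13.3] w 24.8 mm
```

View pics/p8.png

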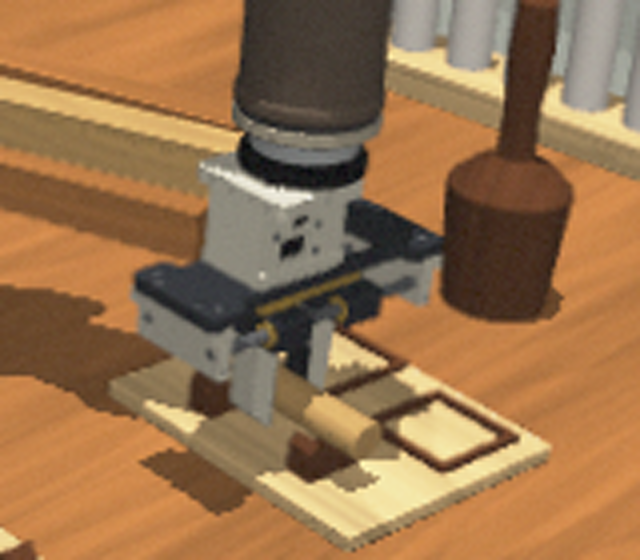

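```bash
python3 -m pendant '[{"dp":[0,0,0],"rotation":[0,0,0],"fingers":0.3},{"dp":[0,0,0],"rotation":[0,0,0],"fingers":0.1},{"dp":[0,0,0],"rotation":[0,0,0],"fingers":-0.1},{"dp":[0,0,0],"rotation":[0,0,0],"fingers":-0.1},{"dp":[0,0,-0.05],"rotation":[0,0,0],"fingers":-0.1},{"dp":[0,0,-0.1],"rotation":[0,0,0],"fingers":-0.1},{"dp":[0,0,-0.12],"rotation":[0,0,0],"fingers":-0.3}]' 25; python3 -c "
from h import *
st()
goto([.643,-.0827,.06],-.0383)
snap('p9','scene',(260,60,420,200),4)"
```

```text
clock: 20.7
position: [0.4906, 0.2695, 0.1143]
ee_rot: [2.361, 2.072, 0.007]
force: [-0.9, 0.5, -0.4]
width: 0.611
t 20.7 pos [0.4906 0.2695 0.1143] jawyaw 1.441 zax [ 0.004  0.002 -1.   ] q [-0.71  0.4   0.15  1.84 -0.07  0.9   0.92] F [-0.9  0.5 -0.4] w 56.2 mm
dp [-0.3295  0.1966  0.054 ] rot [ 1.000e-03 -5.000e-03  1.479e+00]
```

View pics/p9.png

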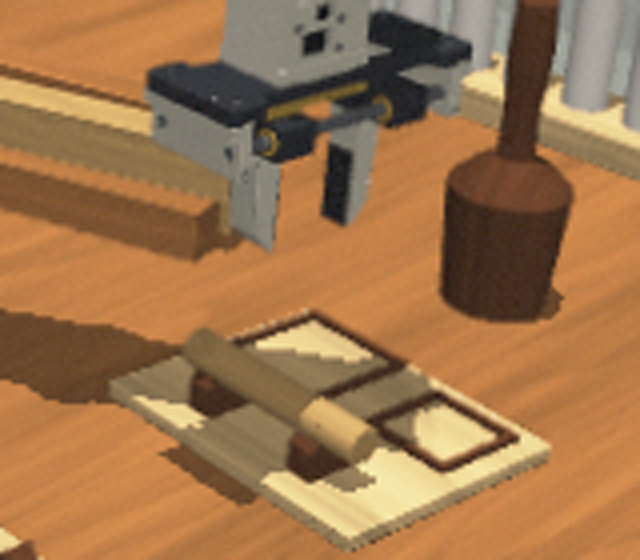

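Slim blank seated on its cradle. Now the disc, top-view (296,138).

```bash
python3 -m pendant '[{"dp":[-0.3295,0.1966,0.0],"rotation":[0,-0.004,1.479],"fingers":-0.56},{"dp":[-0.3295,0.1966,0.0],"rotation":[0,-0.004,1.479],"fingers":-0.56},{"dp":[-0.3295,0.1966,0.0],"rotation":[0,-0.004,1.479],"fingers":-0.56},{"dp":[-0.3295,0.1966,0.0],"rotation":[0,-0.004,1.479],"fingers":-0.56},{"dp":[-0.3295,0.1966,0.0],"rotation":[0,-0.004,1.479],"fingers":-0.56},{"dp":[-0.3295,0.1966,0.0],"rotation":[0,-0.004,1.479],"fingers":-0.56},{"dp":[-0.3295,0.1966,0.0],"rotation":[0,-0.004,1.479],"fingers":-0.56},{"dp":[-0.3295,0.1966,0.0],"rotation":[0,-0.004,1.479],"fingers":-0.56},{"dp":[-0.3295,0.1966,0.04],"rotation":[0,-0.004,1.479],"fingers":-0.56},{"dp":[-0.3295,0.1966,0.08],"rotation":[0,-0.004,1.479],"fingers":-0.56},{"dp":[-0.3295,0.1966,0.08],"rotation":[0,-0.004,1.479],"fingers":-0.56},{"dp":[-0.3295,0.1966,0.08],"rotation":[0,-0.004,1.479],"fingers":-0.56}]' 25; python3 -c "
from h import *
st()
goto([.643,-.0827,-.021],-.0383)
snap('c7','scene',(200,140,360,290),4)"
```

```text
clock: 22.25
position: [0.6445, -0.0826, 0.0364]
ee_rot: [-3.14, 0.061, -0.006]
force: [0.7, 0.1, 1.1]
width: 0.779
t 22.25 pos [ 0.6445 -0.0826  0.0364] jawyaw -0.039 zax [ 0.004  0.001 -1.   ] q [-0.29  0.67  0.53  1.7  -0.42  0.88  0.37] F [0.7 0.1 1.1] w 71.7 mm
dp [-0.0017  0.0002  0.0574] rot [-0.001 -0.004 -0.   ]
```

View pics/c7.png

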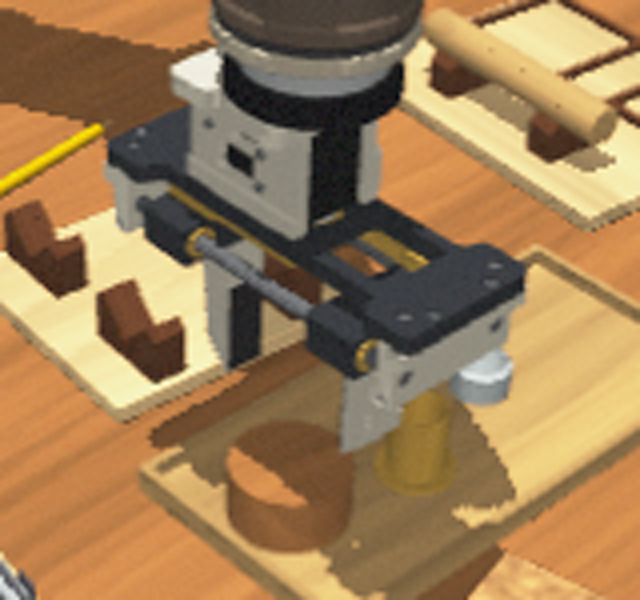

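```bash
cat > chk2.py <<'E'
from h import *
import sys
def circ(x,y,z,r): t=np.linspace(0,2*np.pi,40,endpoint=False); return np.c_[x+r*np.cos(t),y+r*np.sin(t),0*t+z]
def over(raw,name,c,pts,s=4,d=.035):
    im=cv2.imread(raw); o=arm.observe(); p=o['position']; M=R.from_rotvec(o['ee_rot']).as_matrix(); w=o['width']*.092/2
    b=cv2.resize(im,None,fx=s,fy=s,interpolation=cv2.INTER_CUBIC)
    L=[(M@[sx*w,sy*.0095,-d]+p,(0,0,255)) for sx in(1,-1) for sy in (1,-1)]+[(p+[0,0,d],(0,255,0))]+[(q,(255,255,0)) for q in pts]
    for q,col in L:
        u=proj('scene',[q])[0]; cv2.circle(b,tuple(np.round((u+.5)*s-.5).astype(int)),2,col,-1)
    cv2.imwrite('pics/%s.png'%name,b[c[1]*s:c[3]*s,c[0]*s:c[2]*s])
E
python3 -c "
from chk2 import *
over('pics/c7_raw.png','c7o',(200,140,360,290),np.r_[circ(.6415,-.0827,.037,.03),circ(.6415,-.0827,.005,.03)])"
```

```text
(no output)
```

View pics/c7o.png

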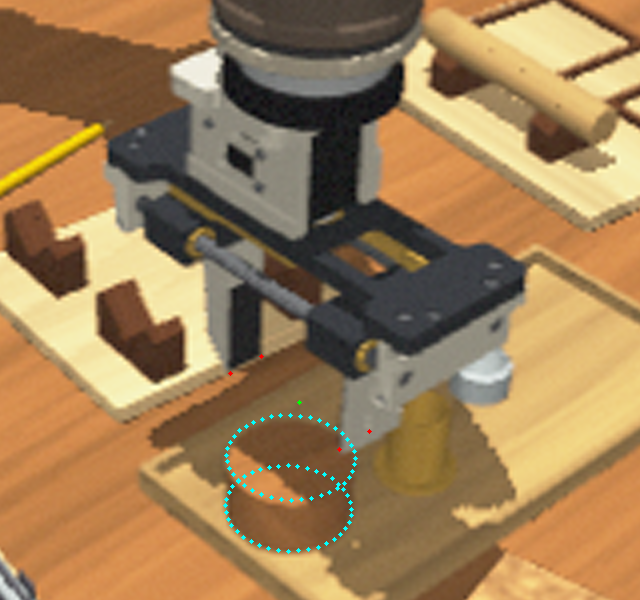

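The d = 35 mm model matches the fingertips, and the disc overlay is within about 1 px. Descending and gripping.

```bash
python3 -m pendant '[{"dp":[-0.002,0,0.025],"rotation":[0,-0.004,0],"fingers":-0.56},{"dp":[-0.002,0,0.042],"rotation":[0,-0.004,0],"fingers":-0.56},{"dp":[-0.002,0,0.052],"rotation":[0,-0.004,0],"fingers":-0.56},{"dp":[-0.002,0,0.057],"rotation":[0,-0.004,0],"fingers":-0.56},{"dp":[-0.002,0,0.057],"rotation":[0,-0.004,0],"fingers":-0.56},{"dp":[-0.002,0,0.057],"rotation":[0,-0.004,0],"fingers":-0.2},{"dp":[-0.002,0,0.057],"rotation":[0,-0.004,0],"fingers":-0.1},{"dp":[-0.002,0,0.057],"rotation":[0,-0.004,0],"fingers":-0.1},{"dp":[-0.002,0,0.057],"rotation":[0,-0.004,0],"fingers":-0.1}]' 25; python3 -c "
from h import *
st()
goto([.4464,.3656,.06],-.1291)
snap('c8','scene',(200,140,360,290),4)"
```

```text
clock: 23.42
position: [0.6436, -0.0826, -0.0196]
ee_rot: [-3.14, 0.061, -0.003]
force: [0.1, 0.5, 5.3]
width: 0.644
t 23.43 pos [ 0.6436 -0.0826 -0.0196] jawyaw -0.039 zax [ 0.002  0.001 -1.   ] q [-0.26  0.74  0.48  1.73 -0.46  0.78  0.41] F [0.1 0.5 5.3] w 59.2 mm
dp [-0.2143 -0.4403 -0.0796] rot [-0.001 -0.002  0.09 ]
```

View pics/c8.png

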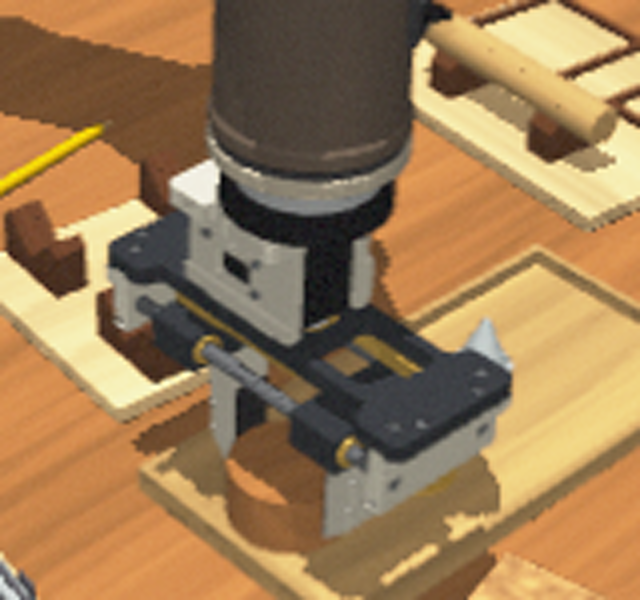

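```bash
python3 -m pendant '[{"dp":[0,0,-0.05],"rotation":[0,0,0],"fingers":-0.1},{"dp":[0,0,-0.09],"rotation":[0,0,0],"fingers":-0.1},{"dp":[-0.05,-0.1,-0.09],"rotation":[0,0,0.09],"fingers":-0.1},{"dp":[-0.214,-0.44,-0.09],"rotation":[0,0,0.09],"fingers":-0.1},{"dp":[-0.214,-0.44,-0.09],"rotation":[0,0,0.09],"fingers":-0.1},{"dp":[-0.214,-0.44,-0.09],"rotation":[0,0,0.09],"fingers":-0.1},{"dp":[-0.214,-0.44,-0.09],"rotation":[0,0,0.09],"fingers":-0.1},{"dp":[-0.214,-0.44,-0.09],"rotation":[0,0,0.09],"fingers":-0.1},{"dp":[-0.214,-0.44,-0.09],"rotation":[0,0,0.09],"fingers":-0.1},{"dp":[-0.214,-0.44,-0.09],"rotation":[0,0,0.09],"fingers":-0.1},{"dp":[-0.214,-0.44,-0.09],"rotation":[0,0,0.09],"fingers":-0.1},{"dp":[-0.214,-0.44,-0.09],"rotation":[0,0,0.09],"fingers":-0.1},{"dp":[-0.214,-0.44,-0.09],"rotation":[0,0,0.09],"fingers":-0.1}]' 25; python3 -c "
from h import *
st()
goto([.4464,.3656,-.0115],-.1291)
snap('p10','scene',(260,40,420,190),4)
from chk2 import *
p=arm.observe()['position']; h=p[2]+.0196+.005
over('pics/p10_raw.png','p10o',(260,40,420,190),np.r_[circ(p[0],p[1],h,.03),circ(p[0],p[1],.012,.03)])"
```

```text
clock: 25.1
position: [0.4475, 0.3636, 0.0705]
ee_rot: [-3.135, 0.206, -0.003]
force: [-0.2, 0.7, 0.0]
width: 0.645
t 25.1 pos [0.4475 0.3636 0.0705] jawyaw -0.131 zax [ 0.002  0.    -1.   ] q [-1.2   0.54  0.61  1.87 -0.39  0.86 -0.53] F [-0.2  0.7  0. ] w 59.4 mm
dp [-0.0015 -0.0018  0.082 ] rot [-0.    -0.002 -0.002]
```

View pics/p10o.png

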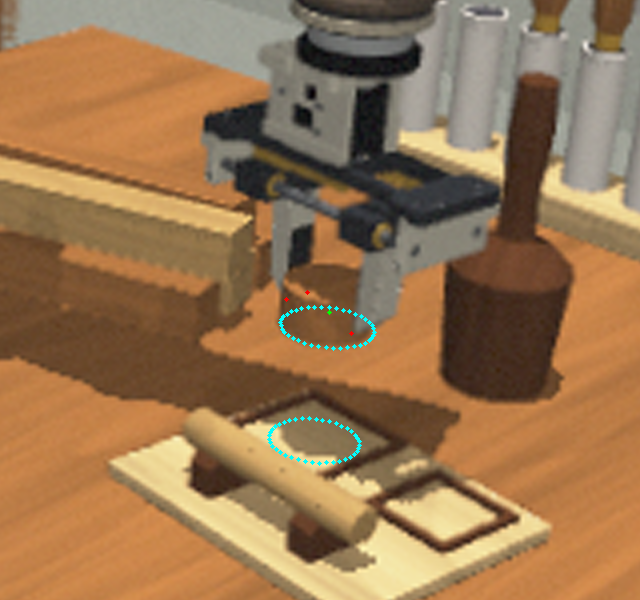

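```bash
python3 -m pendant '[{"dp":[-0.001,-0.002,0.03],"rotation":[0,-0.002,0],"fingers":-0.1},{"dp":[-0.001,-0.002,0.055],"rotation":[0,-0.002,0],"fingers":-0.1},{"dp":[-0.001,-0.002,0.07],"rotation":[0,-0.002,0],"fingers":-0.1},{"dp":[-0.001,-0.002,0.078],"rotation":[0,-0.002,0],"fingers":-0.1},{"dp":[-0.001,-0.002,0.082],"rotation":[0,-0.002,0],"fingers":-0.1},{"dp":[-0.001,-0.002,0.082],"rotation":[0,-0.002,0],"fingers":-0.1}]' 25; python3 -c "
from h import *
st()
snap('p11','scene',(260,40,420,190),4)"
```

```text
clock: 25.9
position: [0.4472, 0.3659, -0.0112]
ee_rot: [-3.134, 0.206, -0.0]
force: [-0.6, -0.3, -0.2]
width: 0.643
t 25.9 pos [ 0.4472  0.3659 -0.0112] jawyaw -0.132 zax [ 0.     0.001 -1.   ] q [-1.14  0.65  0.52  1.92 -0.49  0.7  -0.45] F [-0.6 -0.3 -0.2] w 59.2 mm
```

View pics/p11.png

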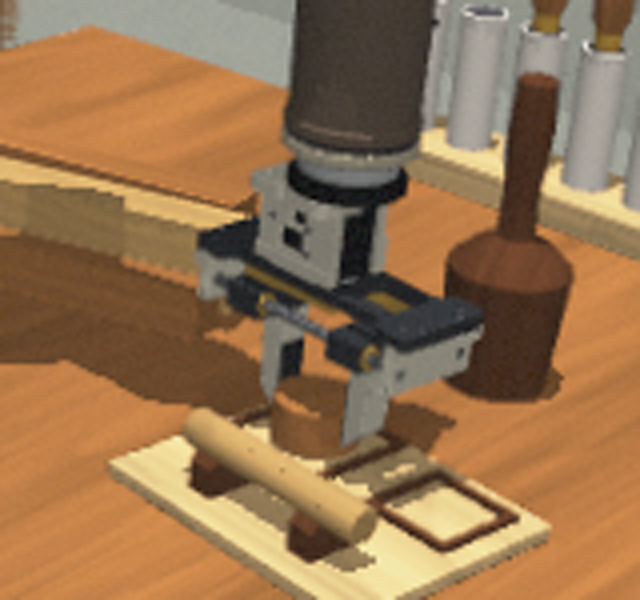

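```bash
python3 -m pendant '[{"dp":[0,0,0.001],"rotation":[0,0,0],"fingers":-0.1},{"dp":[0,0,0.001],"rotation":[0,0,0],"fingers":-0.35},{"dp":[0,0,0.001],"rotation":[0,0,0],"fingers":-0.56},{"dp":[0,0,0.001],"rotation":[0,0,0],"fingers":-0.56},{"dp":[0,0,-0.04],"rotation":[0,0,0],"fingers":-0.56},{"dp":[0,0,-0.09],"rotation":[0,0,0],"fingers":-0.3},{"dp":[0,0,-0.12],"rotation":[0,0,0],"fingers":-0.2}]' 25; python3 -c "
from h import *
st()
goto([.6625,-.0146,.04],-.0383)
snap('p12','scene',(260,40,420,190),4)"
```

```text
clock: 26.82
position: [0.448, 0.3662, 0.1113]
ee_rot: [-3.132, 0.206, -0.003]
force: [0.3, -0.4, -0.5]
width: 0.622
t 26.82 pos [0.448  0.3662 0.1113] jawyaw -0.132 zax [ 0.002  0.003 -1.   ] q [-1.23  0.49  0.64  1.83 -0.36  0.94 -0.56] F [ 0.3 -0.4 -0.5] w 57.2 mm
dp [0.2625 0.3496 0.0708] rot [-0.003 -0.002 -0.093]
```

View pics/p12.png

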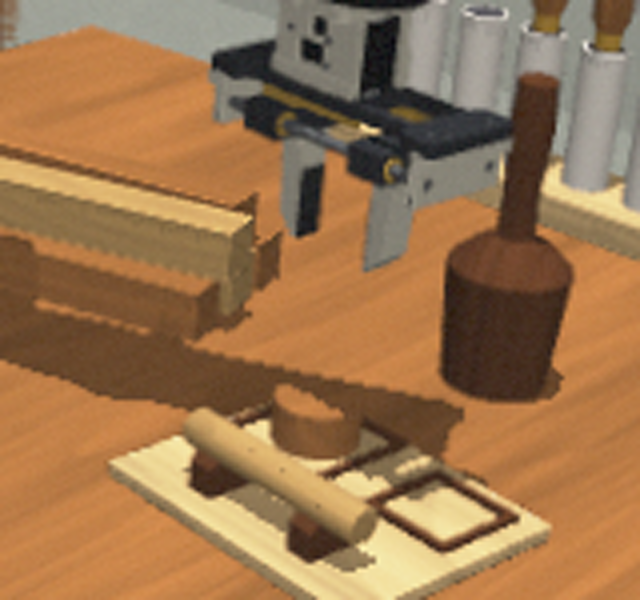

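Disc lies in the large pocket. Now the cup: the flanged brass one in the tray at (269,130).

```bash
python3 -m pendant '[{"dp":[0.2625,0.3496,0.0],"rotation":[0,0,-0.093],"fingers":-0.1},{"dp":[0.2625,0.3496,0.0],"rotation":[0,0,-0.093],"fingers":-0.1},{"dp":[0.2625,0.3496,0.0],"rotation":[0,0,-0.093],"fingers":-0.1},{"dp":[0.2625,0.3496,0.0],"rotation":[0,0,-0.093],"fingers":-0.1},{"dp":[0.2625,0.3496,0.0],"rotation":[0,0,-0.093],"fingers":-0.1},{"dp":[0.2625,0.3496,0.0],"rotation":[0,0,-0.093],"fingers":-0.1},{"dp":[0.2625,0.3496,0.0],"rotation":[0,0,-0.093],"fingers":-0.1},{"dp":[0.2625,0.3496,0.05],"rotation":[0,0,-0.093],"fingers":-0.1},{"dp":[0.2625,0.3496,0.075],"rotation":[0,0,-0.093],"fingers":-0.1},{"dp":[0.2625,0.3496,0.075],"rotation":[0,0,-0.093],"fingers":-0.1},{"dp":[0.2625,0.3496,0.075],"rotation":[0,0,-0.093],"fingers":-0.1}]' 25; python3 -c "
from h import *
st()
goto([.6625,-.0146,-.021],-.0383)
snap('c9','scene',(230,120,390,270),4)
from chk2 import *
over('pics/c9_raw.png','c9o',(230,120,390,270),np.r_[circ(.661,-.0146,.043,.015),circ(.661,-.0146,.005,.021)])"
```

```text
clock: 28.25
position: [0.6647, -0.0136, 0.0393]
ee_rot: [-3.135, 0.061, -0.009]
force: [0.0, -0.2, 0.5]
width: 0.552
t 28.25 pos [ 0.6647 -0.0136  0.0393] jawyaw -0.039 zax [ 0.006  0.005 -1.   ] q [-0.41  0.69  0.56  1.66 -0.45  0.91  0.29] F [ 0.  -0.2  0.5] w 50.8 mm
dp [-0.0025  0.0014  0.0603] rot [-0.006 -0.006 -0.001]
```

View pics/c9o.png

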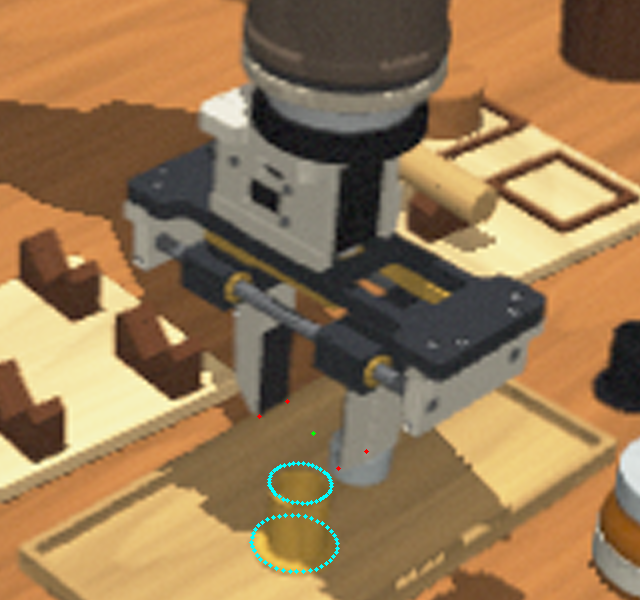

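```bash
python3 -m pendant '[{"dp":[-0.0025,0.001,0.025],"rotation":[-0.006,-0.006,0],"fingers":-0.1},{"dp":[-0.0025,0.001,0.045],"rotation":[-0.006,-0.006,0],"fingers":-0.1},{"dp":[-0.0025,0.001,0.055],"rotation":[-0.006,-0.006,0],"fingers":-0.1},{"dp":[-0.0025,0.001,0.06],"rotation":[-0.006,-0.006,0],"fingers":-0.1},{"dp":[-0.0025,0.001,0.06],"rotation":[-0.006,-0.006,0],"fingers":-0.1}]' 25; python3 -c "
from h import *
st()
snap('c10','scene',(230,120,390,270),4)"
```

```text
clock: 28.92
position: [0.6631, -0.0142, -0.0202]
ee_rot: [3.141, -0.061, 0.001]
force: [0.3, -0.0, 0.3]
width: 0.548
t 28.93 pos [ 0.6631 -0.0142 -0.0202] jawyaw -0.039 zax [ 0.001 -0.    -1.   ] q [-0.38  0.77  0.52  1.69 -0.49  0.81  0.32] F [ 0.3 -0.   0.3] w 50.4 mm
```

View pics/c10.png

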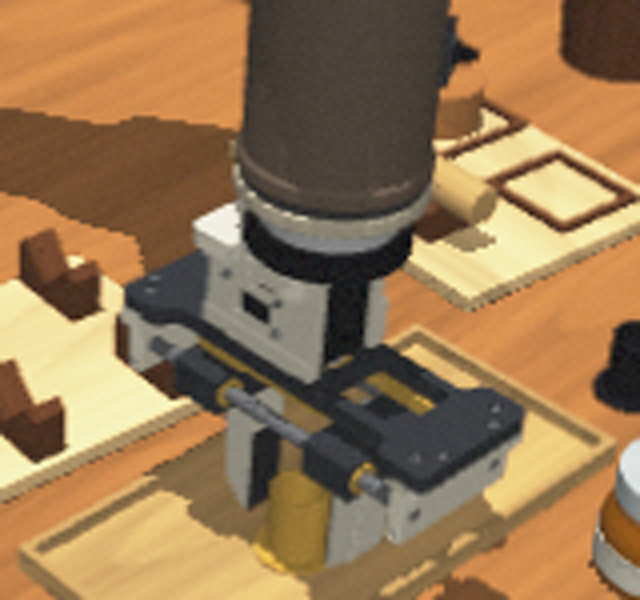

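```bash
python3 -m pendant '[{"dp":[0,0,0],"rotation":[0,0,0],"fingers":0.2},{"dp":[0,0,0],"rotation":[0,0,0],"fingers":0.6},{"dp":[0,0,0],"rotation":[0,0,0],"fingers":0.6},{"dp":[0,0,0],"rotation":[0,0,0],"fingers":0.6},{"dp":[0,0,0],"rotation":[0,0,0],"fingers":0.6}]' 25; python3 -c "
from h import *
st(); goto([.5605,.3507,.06],-.1291)"
```

```text
clock: 29.6
position: [0.6635, -0.0142, -0.0196]
ee_rot: [3.141, -0.061, 0.003]
force: [-1.3, -0.9, 5.5]
width: 0.325
t 29.6 pos [ 0.6635 -0.0142 -0.0196] jawyaw -0.039 zax [ 0.002 -0.    -1.   ] q [-0.38  0.76  0.52  1.69 -0.49  0.81  0.32] F [-1.3 -0.9  5.5] w 29.9 mm
dp [-0.117  -0.3606 -0.0798] rot [-0.    -0.002  0.09 ]
```

```bash
python3 -m pendant '[{"dp":[0,0,-0.05],"rotation":[0,0,0],"fingers":0.6},{"dp":[0,0,-0.09],"rotation":[0,0,0],"fingers":0.6},{"dp":[-0.03,-0.1,-0.09],"rotation":[0,0,0.09],"fingers":0.6},{"dp":[-0.117,-0.36,-0.09],"rotation":[0,0,0.09],"fingers":0.6},{"dp":[-0.117,-0.36,-0.09],"rotation":[0,0,0.09],"fingers":0.6},{"dp":[-0.117,-0.36,-0.09],"rotation":[0,0,0.09],"fingers":0.6},{"dp":[-0.117,-0.36,-0.09],"rotation":[0,0,0.09],"fingers":0.6},{"dp":[-0.117,-0.36,-0.09],"rotation":[0,0,0.09],"fingers":0.6},{"dp":[-0.117,-0.36,-0.09],"rotation":[0,0,0.09],"fingers":0.6},{"dp":[-0.117,-0.36,-0.09],"rotation":[0,0,0.09],"fingers":0.6},{"dp":[-0.117,-0.36,-0.09],"rotation":[0,0,0.09],"fingers":0.6}]' 25; python3 -c "
from h import *
st()
goto([.5605,.3507,-.0115],-.1291)
snap('p13','scene',(270,40,430,190),4)
from chk2 import *
p=arm.observe()['position']; h=p[2]+.0196+.005
over('pics/p13_raw.png','p13o',(270,40,430,190),np.r_[circ(p[0],p[1],h,.021),circ(p[0],p[1],.012,.021)])"
```

```text
clock: 30.98
position: [0.5613, 0.3479, 0.0703]
ee_rot: [3.134, -0.206, 0.003]
force: [-0.4, -0.2, -1.0]
width: 0.322
t 30.98 pos [0.5613 0.3479 0.0703] jawyaw -0.132 zax [ 0.002 -0.001 -1.   ] q [-1.03  0.67  0.63  1.65 -0.45  0.98 -0.37] F [-0.4 -0.2 -1. ] w 29.6 mm
dp [-0.0013 -0.0028  0.0818] rot [ 0.001 -0.002 -0.002]
```

View pics/p13o.png

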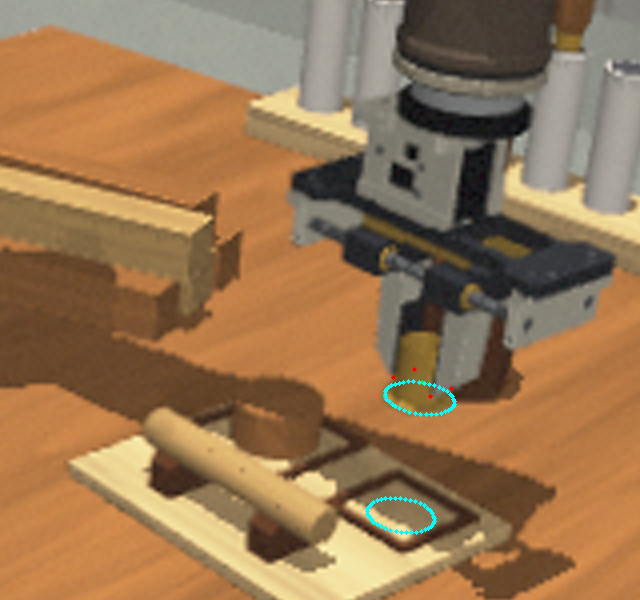

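```bash
python3 -c "
from h import *
print(back('scene',[[385,132]],0),back('top',[[38,205]],0.0))"
```

```text
[[0.46078191 0.57066867 0.        ]] [[0.46066779 0.56227229 0.        ]]
```

```bash
python3 -m pendant '[{"dp":[-0.001,-0.003,0.03],"rotation":[0,-0.002,0],"fingers":0.6},{"dp":[-0.001,-0.003,0.055],"rotation":[0,-0.002,0],"fingers":0.6},{"dp":[-0.001,-0.003,0.07],"rotation":[0,-0.002,0],"fingers":0.6},{"dp":[-0.001,-0.003,0.078],"rotation":[0,-0.002,0],"fingers":0.6},{"dp":[-0.001,-0.003,0.082],"rotation":[0,-0.002,0],"fingers":0.6},{"dp":[-0.001,-0.003,0.082],"rotation":[0,-0.002,0],"fingers":0.6}]' 25; python3 -c "
from h import *
st()
snap('p14','scene',(270,40,430,190),4)"
```

```text
clock: 31.78
position: [0.5612, 0.351, -0.0113]
ee_rot: [3.134, -0.207, 0.001]
force: [0.5, -0.2, -0.8]
width: 0.325
t 31.77 pos [ 0.5612  0.351  -0.0113] jawyaw -0.132 zax [ 0. -0. -1.] q [-0.99  0.76  0.57  1.7  -0.52  0.84 -0.33] F [ 0.5 -0.2 -0.8] w 29.9 mm
```

View pics/p14.png

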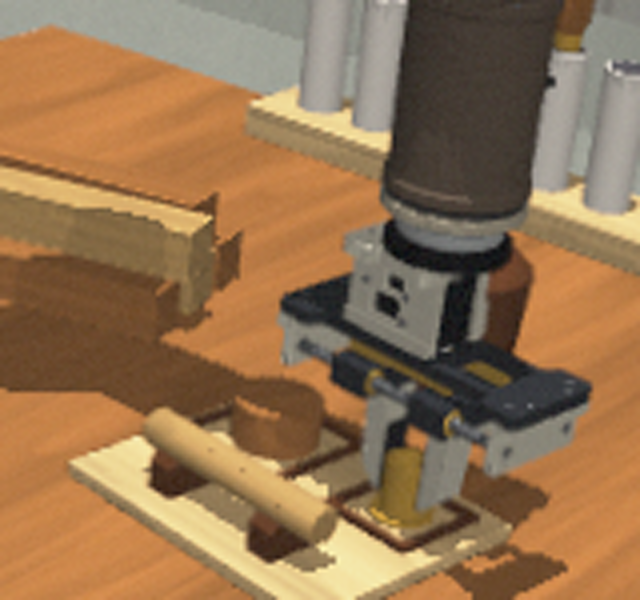

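```bash
python3 -m pendant '[{"dp":[0,0,0.001],"rotation":[0,0,0],"fingers":0.6},{"dp":[0,0,0.001],"rotation":[0,0,0],"fingers":0.3},{"dp":[0,0,0.001],"rotation":[0,0,0],"fingers":0},{"dp":[0,0,0.001],"rotation":[0,0,0],"fingers":-0.1},{"dp":[0,0,0.001],"rotation":[0,0,0],"fingers":-0.1},{"dp":[0,0,-0.04],"rotation":[0,0,0],"fingers":-0.1},{"dp":[0,0,-0.09],"rotation":[0,0,0],"fingers":-0.1},{"dp":[0,0,-0.14],"rotation":[0,0,0],"fingers":-0.1}]' 25; python3 -c "
from h import *
st()
goto([.42,0,.16],-.12)"
```

```text
clock: 32.83
position: [0.561, 0.3509, 0.1303]
ee_rot: [3.134, -0.207, 0.001]
force: [-0.3, 0.0, -0.5]
width: 0.545
t 32.83 pos [0.561  0.3509 0.1303] jawyaw -0.132 zax [ 0.001 -0.001 -1.   ] q [-1.06  0.61  0.67  1.59 -0.41  1.09 -0.41] F [-0.3  0.  -0.5] w 50.1 mm
dp [-0.0936  0.3664 -0.0296] rot [ 0.    -0.001 -0.012]
```

```bash
python3 -m pendant '[{"dp":[-0.094,0.366,-0.03],"rotation":[0,0,0],"fingers":-0.1},{"dp":[-0.094,0.366,-0.03],"rotation":[0,0,0],"fingers":-0.1},{"dp":[-0.094,0.366,-0.03],"rotation":[0,0,0],"fingers":-0.1},{"dp":[-0.094,0.366,-0.03],"rotation":[0,0,0],"fingers":-0.1},{"dp":[-0.094,0.366,-0.03],"rotation":[0,0,0],"fingers":-0.1},{"dp":[-0.094,0.366,-0.03],"rotation":[0,0,0],"fingers":-0.1},{"dp":[-0.094,0.366,-0.03],"rotation":[0,0,0],"fingers":-0.1},{"dp":[-0.094,0.366,-0.03],"rotation":[0,0,0],"fingers":-0.1}]' 25; python3 -c "
from h import *
st()
snap('f1','top'); im=cv2.imread('pics/f1_raw.png')
for n,(x0,y0,x1,y1) in dict(hb=(325,125,425,235),cb=(85,140,185,250)).items():
    cv2.imwrite(f'pics/f1{n}.png',cv2.resize(im[y0:y1,x0:x1],None,fx=5,fy=5,interpolation=cv2.INTER_CUBIC))
snap('f2','scene')
"
```

```text
clock: 33.83
position: [0.4199, 0.0007, 0.1607]
ee_rot: [-3.134, 0.208, -0.002]
force: [-0.2, -0.3, 0.2]
width: 0.55
t 33.83 pos [0.4199 0.0007 0.1607] jawyaw -0.133 zax [ 0.001  0.001 -1.   ] q [-0.87  0.14  0.85  2.13 -0.14  0.92 -0.07] F [-0.2 -0.3  0.2] w 50.6 mm
```

View pics/f1hb.png

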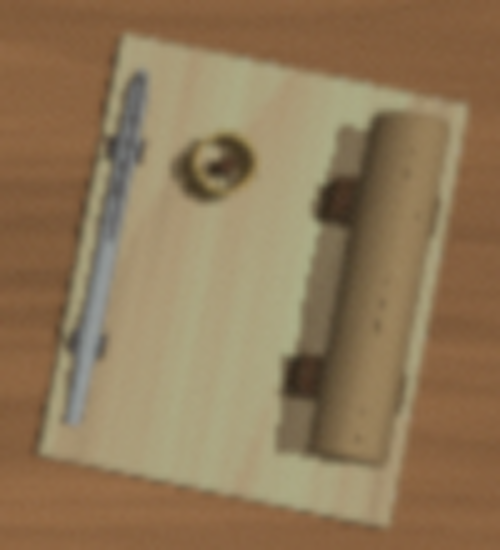

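View pics/f1cb.png

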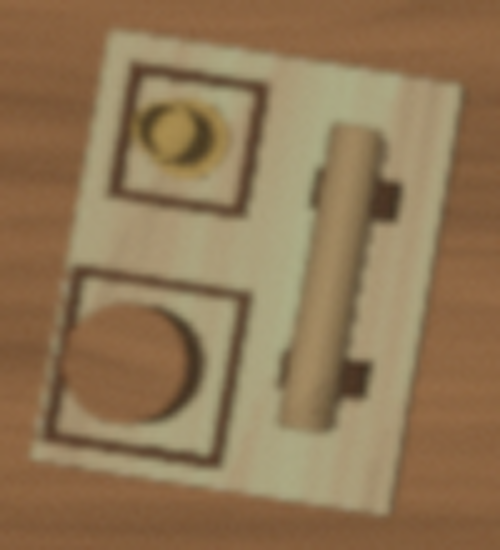

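View pics/f2.png

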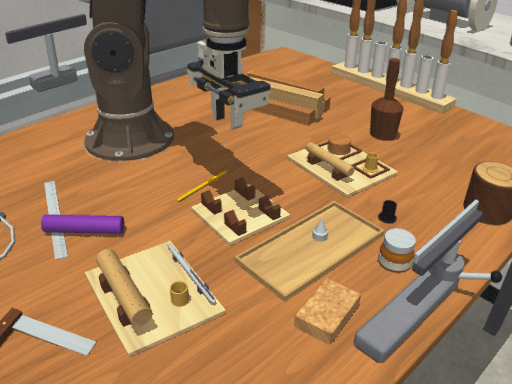

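View pics/f1.png

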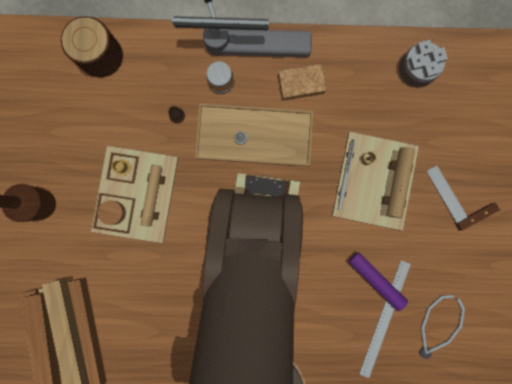

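```bash
python3 - <<'E'
from h import *
def full(p,off): return (np.array(p,float)+.5)/5-.5+np.array(off)
def inb(w,b): 
    d=w[:,:2]-b[:2]; c,s=np.cos(b[2]),np.sin(b[2]); return np.c_[c*d[:,0]+s*d[:,1],-s*d[:,0]+c*d[:,1]]
hb=[.5439,-.2881,-.1779]; cb=[.4948,.3188,-.1291]
H=(325,125); C=(85,140)
for n,pp,z,b,o in [("thick ends",[(413,113),(349,460)],.0509,hb,H),("ferrule",[(222,165)],.044,hb,H),("slim ends",[(357,125),(307,430)],.0424,cb,C),("disc",[(130,363)],.044,cb,C),("cup rim",[(173,132)],.05,cb,C),("cup flange",[(183,140)],.015,cb,C)]:
    q=inb(back("top",full(pp,o),z),b)*1000; print(n,q.round(1).tolist(),"mid",q.mean(0).round(1))
E
```

```text
thick ends [[89.5, -51.6], [-83.6, -51.9]] mid [  3.  -51.7]
ferrule [[46.9, 33.7]] mid [46.9 33.7]
slim ends [[77.8, -50.1], [-72.8, -51.4]] mid [  2.5 -50.7]
disc [[-53.8, 38.1]] mid [-53.8  38.1]
cup rim [[60.0, 35.2]] mid [60.  35.2]
cup flange [[59.5, 42.2]] mid [59.5 42.2]
```

All parts sit where they belong: both blanks are within about 3 mm of centre, the ferrule is over the pin, the disc and cup are in their pockets, and the cone is unmoved at (240,138). Handing in.

```bash
python3 -c "
from cell import arm
print(arm.sign_off())"
```

```text
the job is handed in; nothing more can be done
None
```

Both kits are made up and the job was handed in at about 34 s of the 115 s allowed. The handle board has the thick blank in its cradle and the plain ferrule over its pin. The candle board has the slim blank in its cradle, the disc flat in the larger pocket and the flanged cup upright in the smaller one.

**Last checks (top view):**
- **Blanks:** the thick one is about 1.5–3 mm off centre along its cradle, the slim one about 2–2.5 mm. Both are seated in their V-cradles, and I left those offsets as they were.
- **Ferrule:** about 5 mm off the pin axis, with the pin visible inside it and the ferrule standing upright.
- **Disc and cup:** disc about 2 mm off its pocket centre. The cup's flange reads 2 mm off and its rim about 5 mm; both are inside the pocket.
- **Not touched:** the cone centre still stands in the tray, and the purple bar and black cup were not touched.

**Disagreements:**
- **Fingertip height:** the real fingertips sat about 35 mm higher than the reported TCP, so the first grasp closed above the thick bar without touching anything. I measured the offset from the pictures and corrected every height for it.
- **Cameras:** the two disagreed by about 3 mm.

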